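# Charge the deburring tub by scoop and shut its hood

## Robot

A 7-joint arm with a two-finger parallel gripper is mounted at the origin on a cart in front of the work surface, level with it; the furniture and walls round the work are solid. World frame = base frame: x ahead of the robot, y to its left, z up, the work surface at z = 0. Lengths are in mm, angles in rad, forces in N, time in s.
With the tool pointing down it reaches from about 400 to 875 mm from the base axis. Payload 4.4 kg.
Tool frame: the origin (TCP) lies midway between the tips of the shut fingers; the grasp point (between the pads) lies 19 mm behind it; z points along the fingers, y is the line along which they close (so a half turn about z gives the same grasp; the last joint's range is limited). The gripper opens to 85 mm and grips with 20 to 120 N. Pads are 22 mm wide; open, the fingers measure 114 mm over their backs; the gripper's body (76 mm by 85 mm) begins 54 mm behind the grasp point. The pads swing forward as they close: fully open they stand 13 mm farther back than shut.
Start: joints at [1.131, 0.628, 0.038, 1.517, -0.027, 0.996, -0.02], TCP at [237.379, -605.119, 231.313] pointing down, gripper open.
Joint ranges: [-3.06, 3.06], [-0.37, 2.12], [-1.25, 1.32], [0.18, 2.47], [-1.1, 4.24], [0.23, 1.98], [-2.94, 2.94]. Speed limits (rad/s): [2.57, 2.57, 3.14, 3.14, 3.14, 3.14, 3.14].

## Interface

Orientations are given as [roll, pitch, yaw] about the fixed x, y, z axes, in that order (R = Rz(yaw) Ry(pitch) Rx(roll)).
In Python, from cell import telemetry, eyes, ctrl, finder gives the robot as it stands.
- The arm moves only by the tool move_arm, never from a script. Its argument "steps" is a list of rows, each a list of 7 numbers: the turn, a rotation vector about the world's x, y, z in degrees, then the shift along the world's x, y, z in m, then the finger opening in m, from 0 to 0.0854. A call has 1 to 5 rows; each row shifts and turns the commanded pose from where the row before left it; what a row does not reach is not made up. A row lasts 1/10 s, in which the tool goes at most 50 mm and 8.59 degrees, less where a joint would pass 70% of its speed; a pose out of reach is approached as far as the arm can. A call with a gripper value outside its range is refused whole. The fingers move at their own pace and stop on an object; the grip force is fixed at half the most. Time passes only in rows, so rows that do not move let the fingers close. It gives the time, the measured TCP pose, the force, the opening and the grip force at its end, in the units of the state.
- telemetry.read_state(): the state, without advancing time (a new reading comes with each control period).
- eyes.get_image(name): name is "scene" or "top"; returns (picture, depth): 400x640x3 uint8, blue, green, red; 400x640 float32, mm along the optical axis (not along the pixel's ray), 0 where there is no reading.
- eyes.calibration(name): a dict with "fx", "fy", "cx", "cy" (pixels), "distortion" ([k1, k2, p1, p2, k3] as OpenCV has them; the pictures are not rectified), "position" and "attitude" of the camera in the world. Camera axes: x right, y down, z forward; pixel columns grow to the right and rows downward; lengths in mm; the calibration is good to about 2 mm. A picture is of the moment at which its call begins. calibration takes no time and is no camera call.
- ctrl.finish_job(): hands the job in; it is judged then, once.
Trained networks look in the newest picture that a camera, given by its name, has taken for a name from the list of things; names that differ only in an ending like _2 or _b are one class to them, and where a whole thing is asked for, a point or a joint stands for the part that bears it (a point fixed in the world has none). Each returns a list of dicts, best first, with "confidence" (0 to 1); they miss things now and then, are a little off and sometimes report something else, mostly with a low value. They report only what shows in the picture. A call takes as long as a camera call. They do not tell look-alikes from the thing itself.
- finder.boxes_of(camera, name): "location" ([x, y, z] in mm, in the coordinates of the camera as it stood for that picture, good to about 4 mm: the middle of the surface that is visible of it).
- finder.cut_out(camera, name): "mask" (400x640 bool, what is visible of it).
- finder.pinpoint(camera, name): "location" ([x, y, z] in mm, in the coordinates of the camera as it stood for that picture, good to about 4 mm: a listed point, or the origin of a listed thing).
The state is a dict: "clock": time; "qpos": joint angles; "qd": joint speeds; "tau": joint torques, N m; "eef_pos": TCP position; "tool_rot": TCP orientation; "force": force on the tool from outside, world axes, zero at the start; "torque": the same for the moment, N m; "width": finger opening in mm; "gripper_force": force on a finger pad.
Only numpy, scipy, OpenCV 4.12 (cv2) and the standard library are available. Lean on these libraries where they do the work, as an engineer would, in place of code of your own. Each camera call takes 0.05 s, during which the arm holds its last target. There are 200 camera calls.

## Task

Charge the deburring tub: use the scoop to carry at least four of the five media pieces from the steel tray into the tub, never touching a piece with the fingers; none may end up anywhere but in the tub or the tray. Lay the scoop down level on the bench or in the tray, then press the locked folding stay through at its knuckle so that it gives, and lower the hood fully shut by hand without letting it slam. Leave the other things on the bench where they are.

Things in the scene. Friction and masses are not known exactly. Their poses are not given: they have to be found in the camera images.
- scoop: Folded sheet-metal hand scoop, 0.22 kg: bowl 112 long, 130 wide outside (124 inside), 52 high at the back, sides falling to 4 at the open mouth, floor 3 thick. Origin: under the bowl floor's middle. x points out of the mouth (lip at +57, back wall at -55), z up out of the bowl. Black rubber handle behind it; the bowl and the media are smooth (friction about 0.3). Lengths in mm.
- scoop_grip (a point): Point to grip on the scoop's black handle, at (-115, 0, 62) of the scoop. Handle: straight bar along x from -80 to -178, flat parallel sides 24 wide (along y), 28 tall; can be gripped from above or with the gripper leaning in the handle's own upright plane. Lengths in mm.
- scoop_bowl (a point): Middle of the scoop's bowl, 30 above its underside. Lengths in mm.
- scoop_lip (a point): Middle of the scoop's front lip, at its underside, (57, 0, 0) of the scoop. The lip is ground to 1.6 thick. Lengths in mm.
- tray: Fixed open steel tray, inside 250 (x) by 144 (y), floor top at 11. Origin: centre of its underside. x points to its far end wall (inside at x = +125, 53 high); the near edge at x = -126.5 is low, 22 high; side walls 48 to 53 high (rising from 22 over the first 58). The media lie in the far half (x from -25 to +120, y within 55 of the middle). Lengths in mm.
- tub: Fixed deburring tub, grey casing 190 (x) by 210 (y), rim at 115 high. Origin: centre of its underside. x points to the back, where the hood is hinged; y to its left side; the stay is on its right side. Open chamber inside 144 (x) by 170 (y), floor at 35. Low motor housing behind, to x = +156. Lengths in mm.
- tub_in (a point): Centre of the tub chamber's floor, at (0, 0, 35) of the tub. Lengths in mm.
- hood_hinge (a point): Middle of the hood's hinge line, at (86, 0, 122) of the tub; the line runs along the tub's y. Lengths in mm.
- hood (a joint): Angle of the hood (rad) from fully open: 0 = open, 76 degrees up from level, as found, held by the locked stay; 1.326 = shut on the rim. Panel 181 mm long, 210 wide, 20 thick, 0.55 kg. With the stay broken it stays put up to about 0.2; lower than that it falls and slams if let go.
- hood_bar (a point): Middle of the hood's round steel bar handle, 11 thick, 124 long, parallel to the hinge, 216 from the hinge line and 3 above its plane when shut, clear of the panel's edge by 35. As found it is at (31, 0, 332) of the tub; shut, at (-130, 0, 125). The bar turns freely between gripping fingers as the hood swings. Lengths in mm.
- stay_knuckle (a point): Middle of the stay's knuckle: steel pin 18 thick, 44 long (along the tub's y, tub y from -118 to -162; this point at y = -142), joining the stay's two 77 long links on the tub's right side. As found it is at about (5, -142, 152) of the tub. It locks slightly past straight; to break it, push it down and backward (+x of the tub); it needs about 4 N at first and travels 15 to 25 along a line 43 degrees below level. Lengths in mm.
- stay (a joint): Fold of the stay at its knuckle (rad): 0 = locked, 0.156 = dead straight, above that it folds; 2.64 with the hood shut.
- battery_spare: Black tool battery 73x114x42, bystander near the bench's front edge. Origin: centre of its underside. Lengths in mm.
- wrench_2: Combination wrench 169 long, bystander lying flat. Origin: centre of its underside. Lengths in mm.
- media_0: Deburring media piece: greyish resin cylinder, 32 thick, 34 long on its axis with both ends cut aslant, 35 g, lying on its side in the tray. Origin: its centre; x along its axis. Lengths in mm.
- media_1: Deburring media piece: greyish resin cylinder, 32 thick, 34 long on its axis with both ends cut aslant, 35 g, lying on its side in the tray. Origin: its centre; x along its axis. Lengths in mm.
- media_2: Deburring media piece: greyish resin cylinder, 32 thick, 34 long on its axis with both ends cut aslant, 35 g, lying on its side in the tray. Origin: its centre; x along its axis. Lengths in mm.
- media_3: Deburring media piece: greyish resin cylinder, 32 thick, 34 long on its axis with both ends cut aslant, 35 g, lying on its side in the tray. Origin: its centre; x along its axis. Lengths in mm.
- media_4: Deburring media piece: greyish resin cylinder, 32 thick, 34 long on its axis with both ends cut aslant, 35 g, lying on its side in the tray. Origin: its centre; x along its axis. Lengths in mm.
There are look-alikes about, which are no part of the job. Leave any turquoise or yellow look-alike of the media_4 alone.

How it is judged:
By the outcome, as a careful person would: the job done as asked, in the order asked, and still so for the second after the job is handed in, with the robot touching nothing.
It also fails if it takes over 72 s, if anything falls off the work surface, if the arm or the gripper's body presses on something with over 40 N, if the wrist force passes 120 N, or if a joint passes its speed limit or range.

## Working session

There is one attempt and no reset: what is moved stays moved. The work goes in short steps, Python scripts to look and compute and a tool call to move; the robot and the scene stay as the last step left them, time stands still between calls to the robot, and variables do not carry over. Pictures are saved under pics/ and viewed, at most 10 in all, crops included, and the job is handed in when it is done.

Besides the shell and the picture viewer there is one more tool, called after "Emit:" in YAML: its name, and indented under it one key for each argument. move_arm: Moves the arm, as the interface text tells. Its arguments: {"type":"object","properties":{"steps":{"type":"array"}},"required":["steps"]}

```bash
ls; mkdir -p pics
cat > h.py <<'E'
import numpy as np, cv2
from scipy.spatial.transform import Rotation as R
from cell import telemetry, eyes, ctrl, finder
def att(c):
    a=np.array(c["attitude"],float)
    return a if a.shape==(3,3) else (R.from_euler('xyz',a).as_matrix() if a.size==3 else R.from_quat(a).as_matrix())
def w(cam,p):
    c=eyes.calibration(cam); return att(c)@np.array(p,float)+np.array(c["position"])
def px(cam,P):
    c=eyes.calibration(cam);A=att(c)
    rv=cv2.Rodrigues(A.T)[0];t=-A.T@np.array(c["position"])
    K=np.array([[c["fx"],0,c["cx"]],[0,c["fy"],c["cy"]],[0,0,1.]])
    return cv2.projectPoints(np.array(P,float).reshape(-1,1,3),rv,t,K,np.array(c["distortion"]))[0].reshape(-1,2)
def cloud(cam,depth):
    c=eyes.calibration(cam);K=np.array([[c["fx"],0,c["cx"]],[0,c["fy"],c["cy"]],[0,0,1.]])
    v,u=np.mgrid[0:400,0:640]
    n=cv2.undistortPoints(np.stack([u,v],-1).reshape(-1,1,2).astype(float),K,np.array(c["distortion"])).reshape(400,640,2)
    P=np.dstack([n*depth[...,None],depth])
    return P@att(c).T+np.array(c["position"])
def st():
    s=telemetry.read_state()
    print({k:np.round(s[k],3).tolist() for k in("clock","qpos","eef_pos","tool_rot","force","width","gripper_force")})
    return s
E
python3 - <<'E'
from h import *
for cam in("scene","top"):
    print(cam,eyes.calibration(cam))
    im,d=eyes.get_image(cam); cv2.imwrite(f"pics/{cam}0.png",im); np.savez(f"{cam}0.npz",im=im,d=d)
    for n in "scoop scoop_grip scoop_bowl scoop_lip tray tub tub_in hood_hinge hood_bar stay_knuckle battery_spare wrench_2 media_0".split():
        for r in finder.pinpoint(cam,n)[:8]:
            p=w(cam,r["location"]);print(n,round(r["confidence"],2),p.round(0),px(cam,p).round(0)[0])
st()
E
```

```text
pics
scene {'fx': 477.60797253676134, 'fy': 477.60797253676134, 'cx': 313.38949491208353, 'cy': 194.66282235130802, 'distortion': array([-0.06959222,  0.        ,  0.        ,  0.        ,  0.        ]), 'position': array([-472.60954031, -718.15345398,  658.17634818]), 'attitude': array([-1.95708012,  0.02535949, -1.12692998])}
scoop 0.69 [ 512. -499.   -1.] [412. 291.]
scoop_grip 0.84 [ 452. -401.   65.] [367. 271.]
scoop_bowl 0.59 [ 508. -498.   31.] [412. 280.]
scoop_lip 0.3 [ 598. -270.    0.] [339. 256.]
tray 0.65 [ 598. -273.    1.] [340. 256.]
tub 0.56 [613.  42.   1.] [247. 234.]
tub 0.25 [696.  53. 128.] [255. 186.]
tub_in 0.7 [616.  38.  42.] [248. 222.]
hood_hinge 0.85 [699.  53. 126.] [256. 186.]
hood_bar 0.89 [649.  44. 332.] [244. 126.]
stay_knuckle 0.75 [648. -99. 155.] [291. 190.]
battery_spare 0.68 [ 430. -118.    4.] [261. 273.]
wrench_2 0.87 [ 334. -501.    1.] [392. 334.]
media_0 0.68 [ 658. -339.   27.] [370. 243.]
media_0 0.63 [ 645. -101.  156.] [291. 190.]
media_0 0.55 [ 357. -260.   17.] [296. 296.]
media_0 0.5 [ 653. -270.   28.] [346. 239.]
media_0 0.48 [ 5
[... 1086 characters left out ...]
1. -115.    1.] [284. 225.]
wrench_2 0.65 [ 334. -498.   -2.] [388. 251.]
wrench_2 0.33 [ 507. -499.    1.] [387. 205.]
media_0 0.63 [ 694. -298.   26.] [333. 155.]
media_0 0.54 [ 280. -323.   14.] [341. 266.]
media_0 0.54 [ 330. -496.   -0.] [387. 252.]
media_0 0.53 [ 658. -337.   28.] [344. 164.]
media_0 0.47 [ 620. -315.   27.] [338. 174.]
media_0 0.47 [ 355. -265.   16.] [325. 246.]
media_0 0.44 [ 594. -269.   21.] [326. 181.]
media_0 0.4 [ 648. -262.   26.] [324. 167.]
{'clock': 1.4, 'qpos': [1.131, 0.628, 0.038, 1.517, -0.027, 0.996, -0.02], 'eef_pos': [237.401, -605.111, 231.312], 'tool_rot': [3.142, -0.0, 0.374], 'force': [0.093, 0.368, -0.282], 'width': 85.197, 'gripper_force': 0.0}
```

Run:
```python
import cv2
im=cv2.imread("pics/scene0.png"); cv2.imwrite("pics/s1.png",cv2.resize(im[60:380,180:500],(800,600) ,interpolation=cv2.INTER_CUBIC)[:, :])
im=cv2.imread("pics/top0.png"); cv2.imwrite("pics/t1.png",cv2.resize(im[120:290,200:425],(794,600),interpolation=cv2.INTER_CUBIC))
```

```text
(no output)
```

View pics/s1.png

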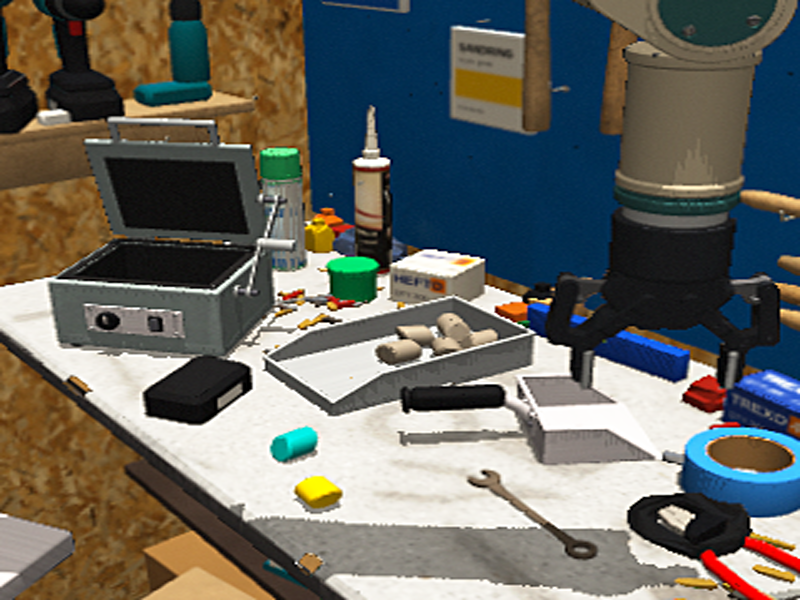

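View pics/t1.png

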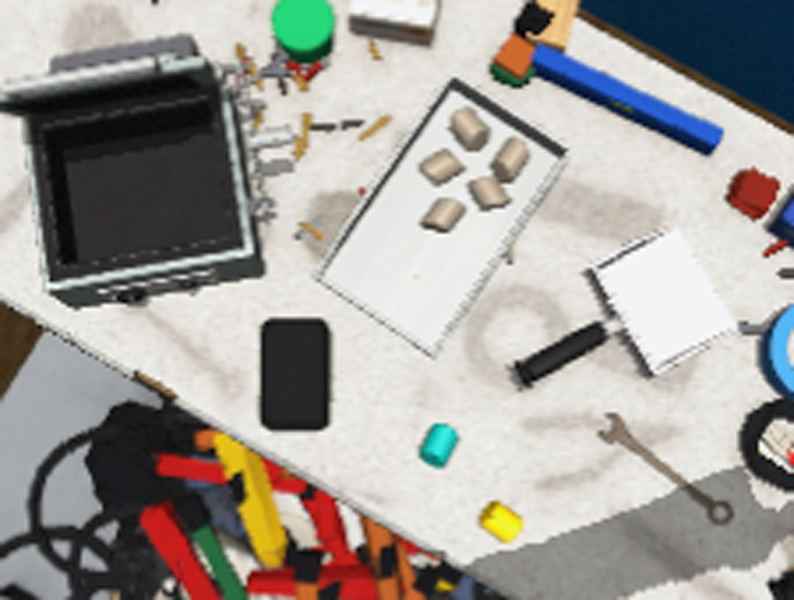

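Run:
```python
from h import *
P=[]
for cam in("top","scene"):
    z=np.load(f"{cam}0.npz");c=cloud(cam,z["d"]).reshape(-1,3);c=c[z["d"].ravel()>0]
    P.append(c)
    def sel(x0,x1,y0,y1,z0,z1):
        m=(c[:,0]>x0)&(c[:,0]<x1)&(c[:,1]>y0)&(c[:,1]<y1)&(c[:,2]>z0)&(c[:,2]<z1);return c[m]
    bench=sel(400,520,-330,-200,-20,20);print(cam,"bench z",np.median(bench[:,2]))
    s=sel(420,580,-470,-330,40,90); h=sel(380,560,-500,-330,48,85)
    r=cv2.minAreaRect(h[:,:2].astype(np.float32));print("handle",len(h),r, h[:,2].max())
    v=np.linalg.svd(h[:,:2]-h[:,:2].mean(0),full_matrices=False)[2][0];print(v,np.degrees(np.arctan2(v[1],v[0])),h.mean(0))
    sc=sel(440,600,-580,-400,2,60);print("bowl",cv2.minAreaRect(sc[:,:2].astype(np.float32)))
    t=sel(450,760,-400,-150,6,70)
    t=t[(t[:,1]>-0.66*(t[:,0]-600)-400)]
    print("tray",cv2.minAreaRect(t[:,:2].astype(np.float32)),np.median(t[:,2]))
    tt=sel(450,760,-400,-130,44,60);print("traywalls",len(tt),cv2.minAreaRect(tt[:,:2].astype(np.float32)))
    b=sel(480,690,-70,170,105,124);print("tubrim",len(b),cv2.minAreaRect(b[:,:2].astype(np.float32)))
    hb=sel(600,700,-40,130,315,345);v=np.linalg.svd(hb[:,:2]-hb[:,:2].mean(0),full_matrices=False)[2][0];print("bar",len(hb),hb.mean(0),np.degrees(np.arctan2(v[1],v[0])))
```

```text
top bench z 1.2981794466492147
handle 281 ((486.56683349609375, -415.8359069824219), (148.67529296875, 162.81564331054688), 2.303711175918579) 81.08750688204987
[-0.58415098  0.81164502] 125.74303332966574 [ 457.16254491 -404.76189089   67.09487388]
bowl ((519.8561401367188, -490.3302001953125), (159.52919006347656, 178.89028930664062), 0.06629107147455215)
tray ((605.7440795898438, -274.6785888671875), (246.99716186523438, 311.3655090332031), 89.11662292480469) 13.009375591621847
traywalls 312 ((604.6160888671875, -270.836181640625), (154.67086791992188, 394.6441650390625), 56.27266311645508)
tubrim 1071 ((604.9265747070312, 39.15984344482422), (182.17129516601562, 213.24176025390625), 10.126212120056152)
bar 175 [645.69210412  45.12167817 336.21428339] -80.09111803277884
scene bench z 2.5577291324934777
handle 744 ((489.7005310058594, -413.039306640625), (152.27676391601562, 160.2632293701172), 6.10225248336792) 81.21364135397641
[-0.68734703  0.72632917] 133.42046813777418 [ 454.3283662  -407.76828956   64.96626996]
bowl ((519.9230346679688, -490.0007629394531), (179.90699768066406, 159.79762268066406), 89.99224090576172)
tray ((604.97412109375, -275.0330810546875), (309.9235534667969, 249.96998596191406), 0.023695873096585274) 28.68478519683947
traywalls 787 ((598.070556640625, -270.8368835449219), (163.5507354736328, 398.711669921875), 57.5799674987793)
tubrim 1041 ((607.28515625, 36.62957763671875), (192.40394592285156, 211.85964965820312), 8.589533805847168)
bar 210 [645.45250637  42.09879472 333.85612263] -80.17758989481202
```

Run:
```python
from h import *
from scipy.optimize import minimize
for cam in("top","scene"):
    z=np.load(f"{cam}0.npz");c=cloud(cam,z["d"]);im=z["im"].astype(int)
    X,Y,Z=np.moveaxis(c,-1,0)
    m=(X>380)&(X<520)&(Y>-480)&(Y<-330)&(Z>45)&(Z<85)&(im.sum(2)<200)
    h=c[m];q=h[:,:2];v=np.linalg.svd(q-q.mean(0),full_matrices=False)[2][0]
    if v[0]<0:v=-v
    s=(q-q.mean(0))@v
    print(cam,"handle",m.sum(),np.degrees(np.arctan2(v[1],v[0])),"mid",q.mean(0)+v*(s.max()+s.min())/2,"ext",s.min(),s.max(),"ztop",np.percentile(h[:,2],95))
    # tray wall-top fit: |y'|=73.5 (x'>-60) or x'=126
    m=(X>450)&(X<770)&(Y>-400)&(Y<-140)&(Z>46)&(Z<60); t=c[m][:,:2]
    def res(p):
        a=np.radians(p[2]);d=t-p[:2];x=d@[np.cos(a),np.sin(a)];y=d@[-np.sin(a),np.cos(a)]
        e=np.minimum(abs(abs(y)-73.2),abs(x-126.2));return np.minimum(e,12).mean()
    b=min((minimize(res,[600+dx,-268+dy,-33],method="Nelder-Mead") for dx in(-10,0,10) for dy in(-8,0,8)),key=lambda r:r.fun);print("tray",b.x,b.fun)
    # media
    m=(X>560)&(X<730)&(Y>-370)&(Y<-220)&(Z>24)&(Z<46)
    a=np.radians(b.x[2]);d=c[...,:2]-b.x[:2];x=d@[np.cos(a),np.sin(a)];y=d@[-np.sin(a),np.cos(a)]
    m&=(abs(y)<64)&(x<118)
    n,l,stt,ce=cv2.connectedComponentsWithStats(m.astype(np.uint8))
    for i in range(1,n):
        if stt[i,4]>15: k=l==i;print("  media tray xy",x[k].mean().round(),y[k].mean().round(),"ext",x[k].min().round(),x[k].max().round(),y[k].min().round(),y[k].max().round(),stt[i,4])
    m=(X>440)&(X<600)&(Y>-590)&(Y<-400)&(Z>-5)&(Z<60)&(im.min(2)>180)&(Z>4)
    print("bowl",cv2.minAreaRect(c[m][:,:2].astype(np.float32)))
```

```text
top handle 164 -61.08757473692473 mid [ 442.77313015 -384.25201939] ext -46.62165030964421 47.64522960840264 ztop 79.60541964024686
tray [ 596.14547145 -265.80384323  -34.0949084 ] 3.012738470927155
  media tray xy 92.0 30.0 ext 74.0 110.0 7.0 51.0 87
  media tray xy 89.0 -27.0 ext 71.0 108.0 -41.0 -10.0 83
  media tray xy 41.0 29.0 ext 24.0 57.0 10.0 51.0 74
  media tray xy 44.0 -26.0 ext 29.0 63.0 -50.0 -2.0 74
  media tray xy -2.0 -2.0 ext -20.0 20.0 -16.0 16.0 76
bowl ((519.8037719726562, -495.04241943359375), (158.63523864746094, 187.25), 0.0803207978606224)
scene handle 511 -62.7900059198662 mid [ 445.05834089 -404.22922091] ext -46.78182865325421 76.70319821621602 ztop 78.78670637739981
tray [ 597.03877978 -270.83325697  -33.94344027] 2.422598171213434
  media tray xy 46.0 -1.0 ext -20.0 111.0 -48.0 53.0 581
bowl ((517.0059204101562, -495.5184631347656), (152.86778259277344, 189.1223602294922), 1.1327728033065796)
```

```bash
cat >> h.py <<'E'
def rot(yaw,lean):  # tool x along yaw(deg), tool z down leaning 'lean' deg toward yaw
    return R.from_euler('z',yaw,degrees=True)*R.from_euler('y',-lean,degrees=True)*R.from_euler('x',180,degrees=True)
def plan(pos,rt,n=None,s=None):
    s=s or telemetry.read_state(); r0=R.from_euler('xyz',s["tool_rot"])
    rv=np.degrees((rt*r0.inv()).as_rotvec()); d=np.array(pos)-s["eef_pos"]
    k=max(np.linalg.norm(rv)/8.5,np.linalg.norm(d)/49); n=n or int(np.ceil(k))
    print("min",round(k,2),"n",n,"total",rv.round(2),(d/1000).round(4),"row",(rv/n).round(2).tolist(),(d/n/1000).round(4).tolist())
def scoop_err(yaw):
    pass
E
python3 - <<'E'
from h import *
plan([433,-367,140],rot(-60,25))
E
```

```text
min 9.94 n 10 total [ -8.98 -25.67 -80.03] [ 0.1956  0.2381 -0.0913] row [-0.9, -2.57, -8.0] [0.0196, 0.0238, -0.0091]
```

Candidates for media: the five tan pieces in the tray (top px 333,155; 344,164; 338,174; 326,181; 324,167) vs turquoise (325,246) and yellow (341,266) look-alikes on the bench. I choose the five tan pieces in the tray, and the crops above confirm that. There is only one scoop, with its handle at top px (361,218).

Emit:
move_arm:
  steps:
    - [-0.9, -2.57, -8.0, 0.0196, 0.0238, -0.0091, 0.07]
    - [-0.9, -2.57, -8.0, 0.0196, 0.0238, -0.0091, 0.07]
    - [-0.9, -2.57, -8.0, 0.0196, 0.0238, -0.0091, 0.07]
    - [-0.9, -2.57, -8.0, 0.0196, 0.0238, -0.0091, 0.07]
    - [-0.9, -2.57, -8.0, 0.0196, 0.0238, -0.0091, 0.07]

```text
clock: 1.9
eef_pos: [335.7, -485.7, 185.9]
tool_rot: [3.058, -0.22, -0.325]
force: [1.3, 0.0, 0.4]
width: 70.0
gripper_force: 0.0
```

Emit:
move_arm:
  steps:
    - [-0.9, -2.57, -8.0, 0.0196, 0.0238, -0.0091, 0.07]
    - [-0.9, -2.57, -8.0, 0.0196, 0.0238, -0.0091, 0.07]
    - [-0.9, -2.57, -8.0, 0.0196, 0.0238, -0.0091, 0.07]
    - [-0.9, -2.57, -8.0, 0.0196, 0.0238, -0.0091, 0.07]
    - [-0.9, -2.57, -8.0, 0.0196, 0.0238, -0.0091, 0.07]

```text
clock: 2.4
eef_pos: [412.0, -394.6, 154.6]
tool_rot: [3.118, -0.359, -0.875]
force: [0.1, 0.5, -0.6]
width: 69.9
gripper_force: 0.0
```

Run:
```python
from h import *
st()
plan([433,-367,140],rot(-60,25),3)
print(rot(-60,25).as_euler('xyz'))
```

```text
{'clock': 2.4, 'qpos': [0.275, 0.579, 0.553, 2.165, -1.097, 0.233, -0.702], 'eef_pos': [411.963, -394.563, 154.588], 'tool_rot': [3.118, -0.359, -0.875], 'force': [0.082, 0.491, -0.603], 'width': 69.905, 'gripper_force': 0.0}
min 1.23 n 3 total [-2.91 -3.58 -9.35] [ 0.021   0.0276 -0.0146] row [-0.97, -1.19, -3.12] [0.007, 0.0092, -0.0049]
[ 3.14159265 -0.43633231 -1.04719755]
```

```bash
cat > kin.py <<'E'
from h import *
from scipy.optimize import least_squares
import itertools,json
D=json.load(open("data.json")) if __import__("os").path.exists("data.json") else []
def fk(p,s,q):
    h,e0,a,e1,b,e2,c,e3,ph,ps=p
    M=np.eye(4)
    def r(ax,t):
        T=np.eye(4);T[:3,:3]=R.from_euler(ax,t).as_matrix();return T
    def t(x,z):
        T=np.eye(4);T[0,3]=x;T[2,3]=z;return T
    for T in(r('z',s[0]*q[0]+ph),t(e0,h),r('y',q[1]),r('z',s[1]*q[2]),t(e1,a),r('y',q[3]),t(-e1+e2,b),r('z',s[2]*q[4]),r('y',q[5]),t(e3,c),r('z',s[3]*q[6]+ps)): M=M@T
    return M
def resid(p,s,pr=1e-3):
    o=[]
    for q,x,rt in D:
        M=fk(p,s,q);o+=list(M[:3,3]-x);o+=list(300*(R.from_matrix(M[:3,:3])*R.from_euler('xyz',rt).inv()).as_rotvec())
    return np.array(o+[pr*v for v in (p[1],p[3],p[5],p[7])])
def fit():
    B=None
    for s in itertools.product((1,-1),repeat=4):
      for ph in(-2.33,-1.2-1.131,-1.197+1.131):
        for ps in(0,1.57,3.14,-1.57):
          f=least_squares(resid,[300,0,400,0,400,0,250,0,ph,ps],args=(s,.05),max_nfev=60)
          if B is None or f.cost<B[0].cost:B=(f,s)
    return B
E
python3 - <<'E'
import json
D=[([1.131,.628,.038,1.517,-.027,.996,-.02],[237.401,-605.111,231.312],[3.142,0,.374])]
from h import *
s=telemetry.read_state();D.append((list(map(float,s["qpos"])),list(map(float,s["eef_pos"])),list(map(float,s["tool_rot"]))))
json.dump(D,open("data.json","w"))
from kin import *
f,s=fit();print(s,f.x.round(3),f.cost,resid(f.x,s).round(2))
E
```

```text
(-1, -1, -1, -1) [ 3.59260e+02 -1.43000e-01  5.64581e+02  1.52000e-01  3.81909e+02
  6.70000e+00  3.71917e+02 -8.71000e-01 -4.30000e-02  1.53000e+00] 10.670315293721576 [ 0.71  0.28  0.03 -0.39 -0.26 -0.35 -0.02 -0.02 -0.03 -2.47  3.56 -1.25
 -0.    0.    0.01 -0.  ]
```

```bash
cat >> kin.py <<'E'
lo=np.array([-3.06,-.37,-1.25,.18,-1.1,.23,-2.94]);hi=np.array([3.06,2.12,1.32,2.47,4.24,1.98,2.94])
def ik(P,S,pos,rt,q0,n=12,seed=0,marg=.05):
    rng=np.random.default_rng(seed);best=None;ok=0
    def f(q):
        M=fk(P,S,q);return np.r_[(M[:3,3]-pos)/10,30*(R.from_matrix(M[:3,:3])*rt.inv()).as_rotvec(),.02*(q-q0)]
    for i in range(n):
        st=np.clip(q0+(rng.normal(0,.5,7) if i else 0),lo+marg,hi-marg)
        g=least_squares(f,st,bounds=(lo+marg-1e-9,hi-marg+1e-9),max_nfev=80)
        e=np.abs(g.fun[:6]).max()
        if best is None or g.cost<best[0]: best=(g.cost,e,g.x)
    return best
def scoop_tcp(lip,yaw,pitch,L):  # pitch>0 nose up; lip underside point world
    A=R.from_euler('z',yaw,degrees=True)*R.from_euler('y',-pitch,degrees=True)
    rt=rot(yaw,L+pitch); g=np.array(lip)+A.apply([-172,0,62]); return g+19*rt.apply([0,0,1]),rt
def tray(x,y,z): a=np.radians(-34);return np.array([596.6+x*np.cos(a)-y*np.sin(a),-268+x*np.sin(a)+y*np.cos(a),z])
def tub(x,y,z): a=np.radians(9.5);return np.array([612.5+x*np.cos(a)-y*np.sin(a),39.5+x*np.sin(a)+y*np.cos(a),z])
E
python3 - <<'E'
from kin import *
def rs(v):return resid([v[0],0,v[1],0,v[2],0,v[3],0,v[4],v[5]],(-1,-1,-1,-1))
g=least_squares(rs,[359,564,382,372,0,1.57]);print(g.x,g.fun.round(2))
P=[g.x[0],0,g.x[1],0,g.x[2],0,g.x[3],0,g.x[4],g.x[5]];S=(-1,)*4
json.dump(P,open("P.json","w"))
q0=np.array(D[1][0])
for L in(-10,0,10,20):
    grip_lip=np.array([450,-397,62])+R.from_euler('z',-60,degrees=True).apply([172,0,-62])
    for nm,(lip,yaw,pi) in dict(grasp=(grip_lip,-60,0),t0=(tray(-20,0,13),-34,-5),t1=(tray(118,0,13),-34,-5),up=(tray(112,0,30),-34,25),lift=(tray(100,0,200),-34,25),mid=(np.array([650,-150,260]),-10,25),pre=(tub(0,0,180),9.5,25),dump=(tub(10,0,125),9.5,-45)).items():
        c,e,q=ik(P,S,*scoop_tcp(lip,yaw,pi,L),q0,n=8);print(L,nm,round(e,2),q.round(2) if e<.3 else "--")
E
```

```text
[ 3.50714489e+02  5.60492296e+02  3.80841513e+02  3.64657048e+02
 -4.36436654e-02  1.52874137e+00] [-0.1   0.61  1.6  -0.39 -0.26 -0.36  0.83  0.2  -1.6  -2.53  3.65 -1.28
  0.    0.    0.    0.  ]
-10 grasp 0.0 [ 0.32  0.99  0.71  1.63 -0.75  1.01 -1.28]
-10 t0 0.0 [-0.06  0.85  0.67  1.91 -0.65  0.91 -1.17]
-10 t1 0.0 [ 0.03  1.    0.69  1.5  -0.63  1.16 -1.26]
-10 up 2.39 --
-10 lift 0.0 [-0.15  0.62  0.71  2.05 -0.85  0.47 -1.01]
-10 mid 0.0 [-0.28  0.37  0.66  2.2  -0.64  0.46 -0.87]
-10 pre 1.08 --
-10 dump 3.0 --
0 grasp 0.0 [ 0.27  0.93  0.7   1.8  -0.86  0.75 -1.18]
0 t0 0.0 [-0.09  0.78  0.64  2.06 -0.78  0.66 -1.06]
0 t1 0.0 [-0.01  0.91  0.68  1.68 -0.7   0.9  -1.18]
0 up 6.26 --
0 lift 1.51 --
0 mid 0.74 --
0 pre 4.69 --
0 dump 0.0 [-0.29  0.94  0.38  1.09 -0.12  1.93 -1.33]
10 grasp 0.0 [ 0.26  0.86  0.61  1.96 -1.05  0.46 -1.  ]
10 t0 0.0 [-0.05  0.7   0.52  2.21 -1.    0.37 -0.87]
10 t1 0.0 [-0.04  0.84  0.64  1.85 -0.83  0.63 -1.05]
10 up 10.04 --
10 lift 5.16 --
10 mid 4.39 --
10 pre 8.2 --
10 dump 0.0 [-0.43  0.88  0.66  1.23 -0.27  1.76 -1.19]
20 grasp 2.01 --
20 t0 2.87 --
20 t1 0.0 [ 0.04  0.76  0.45  2.02 -1.05  0.29 -0.83]
20 up 13.16 --
20 lift 8.66 --
20 mid 7.98 --
20 pre 11.38 --
20 dump 0.0 [-0.46  0.77  0.66  1.37 -0.29  1.56 -1.19]
```

Run:
```python
from kin import *
P=json.load(open("P.json"));S=(-1,)*4
q0=np.array([0,.8,.5,1.8,-.6,.9,-1.1])
for L in(-10,-5):
    for nm,(lip,yaw,pi) in dict(t1=(tray(118,0,13),-34,-5),up=(tray(112,0,30),-34,15),lift=(tray(100,0,150),-34,15),lift2=(tray(60,0,150),-34,15),mid=(np.array([650,-150,220]),-10,15),pre=(tub(0,0,170),9.5,15),pre2=(tub(-20,0,170),0,15),dump35=(tub(0,0,135),9.5,-35),dump=(tub(0,0,135),9.5,-40),dumpb=(tub(-20,0,135),5,-40)).items():
        c,e,q=ik(P,S,*scoop_tcp(lip,yaw,pi,L),q0,n=8);print(L,nm,round(e,2),q.round(2) if e<.3 else "--")
plan([450-12,-397+25,62+80],rot(-60,-8))
t=np.array([450,-397,62])+19*rot(-60,-8).apply([0,0,1]);print(t,t-90*rot(-60,-8).apply([0,0,1]))
plan(t-90*rot(-60,-8).apply([0,0,1]),rot(-60,-8))
```

```text
-10 t1 0.0 [ 0.08  0.97  0.6   1.5  -0.55  1.12 -1.32]
-10 up 0.0 [ 0.06  0.85  0.45  1.93 -0.81  0.45 -1.07]
-10 lift 0.0 [-0.07  0.68  0.65  1.9  -0.63  0.68 -1.21]
-10 lift2 0.0 [-0.1   0.63  0.64  2.   -0.64  0.61 -1.2 ]
-10 mid 0.0 [-0.22  0.44  0.6   2.06 -0.42  0.67 -1.1 ]
-10 pre 0.0 [-0.36  0.44  0.42  2.24 -0.45  0.45 -0.99]
-10 pre2 0.0 [-0.51  0.42  0.5   2.29 -0.49  0.43 -1.18]
-10 dump35 0.0 [-0.37  0.9   0.52  1.24 -0.16  1.85 -1.25]
-10 dump 0.59 --
-10 dumpb 0.0 [-0.22  0.9   0.23  1.2  -0.07  1.93 -1.46]
-5 t1 0.0 [ 0.05  0.93  0.6   1.59 -0.58  1.   -1.29]
-5 up 0.0 [ 0.1   0.82  0.36  2.01 -0.94  0.28 -0.93]
-5 lift 0.0 [-0.07  0.64  0.61  1.98 -0.69  0.53 -1.16]
-5 lift2 0.0 [-0.09  0.6   0.6   2.08 -0.71  0.47 -1.14]
-5 mid 0.0 [-0.2   0.39  0.56  2.13 -0.47  0.54 -1.05]
-5 pre 0.0 [-0.27  0.4   0.31  2.31 -0.53  0.31 -0.91]
-5 pre2 0.0 [-0.47  0.39  0.43  2.36 -0.56  0.29 -1.12]
-5 dump35 0.0 [-0.38  0.85  0.52  1.3  -0.17  1.75 -1.25]
-5 dump 0.0 [-0.36  0.92  0.52  1.18 -0.17  1.89 -1.25]
-5 dumpb 0.0 [-0.35  0.88  0.51  1.25 -0.2   1.86 -1.31]
min 3.55 n 4 total [24.23 15.25 -9.52] [ 0.026   0.0226 -0.0126] row [6.06, 3.81, -2.38] [0.0065, 0.0056, -0.0031]
[ 448.67785554 -394.70997862   43.18490669] [ 454.94064508 -405.55744831  132.30903288]
min 3.55 n 4 total [24.23 15.25 -9.52] [ 0.043  -0.011  -0.0223] row [6.06, 3.81, -2.38] [0.0107, -0.0027, -0.0056]
```

Emit:
move_arm:
  steps:
    - [6.06, 3.81, -2.38, 0.0107, -0.0027, -0.0056, 0.07]
    - [6.06, 3.81, -2.38, 0.0107, -0.0027, -0.0056, 0.07]
    - [6.06, 3.81, -2.38, 0.0107, -0.0027, -0.0056, 0.07]
    - [6.06, 3.81, -2.38, 0.0107, -0.0027, -0.0056, 0.07]
    - [0, 0, 0, 0, 0, 0, 0.06]

```text
clock: 2.9
eef_pos: [458.5, -405.0, 129.1]
tool_rot: [-3.128, 0.099, -1.021]
force: [-0.2, 0.7, -0.8]
width: 60.2
gripper_force: 0.0
```

Run:
```python
from h import *
s=st(); print(rot(-60,-8).as_euler('xyz'))
plan([448.7,-394.7,43.2],rot(-60,-8))
im,d=eyes.get_image("scene"); cv2.imwrite("pics/a1.png",cv2.resize(im[160:340,290:490],(800,600) ))
```

```text
{'clock': 2.9, 'qpos': [0.245, 0.904, 0.854, 1.644, -0.772, 1.073, -1.224], 'eef_pos': [458.513, -405.025, 129.072], 'tool_rot': [-3.128, 0.099, -1.021], 'force': [-0.168, 0.687, -0.801], 'width': 60.194, 'gripper_force': 0.0}
[ 3.14159265  0.13962634 -1.04719755]
min 1.78 n 2 total [ 1.6   1.84 -1.39] [-0.0098  0.0103 -0.0859] row [0.8, 0.92, -0.7] [-0.0049, 0.0052, -0.0429]
```

View pics/a1.png

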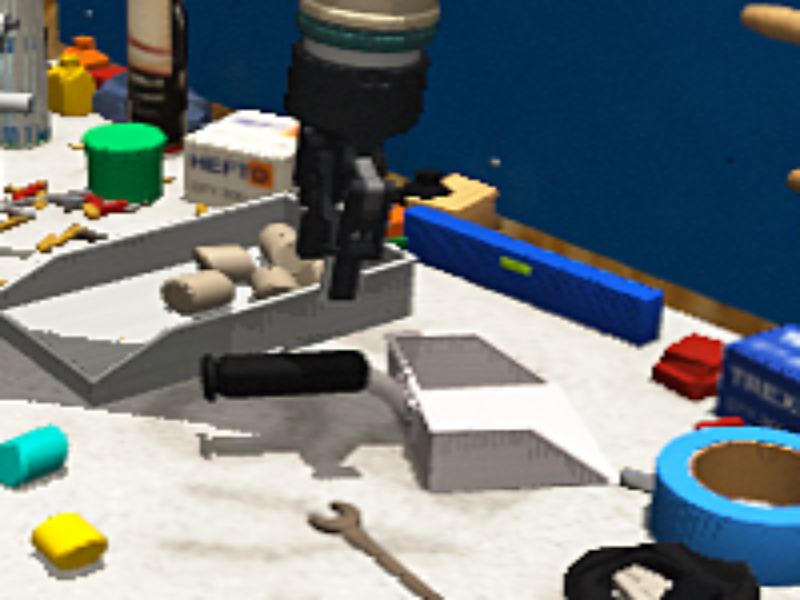

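The gripper stands above the scoop handle (crop px 290,375), aligned; the tray's five tan pieces sit at crop (170-330, 220-300). Descend and close.

Emit:
move_arm:
  steps:
    - [0.8, 0.92, -0.7, -0.005, 0.005, -0.029, 0.06]
    - [0.8, 0.92, -0.7, -0.005, 0.005, -0.028, 0.06]
    - [0, 0, 0, 0, 0, -0.029, 0.06]
    - [0, 0, 0, 0, 0, 0, 0.0]
    - [0, 0, 0, 0, 0, 0, 0.0]

```text
clock: 3.45
eef_pos: [445.0, -392.4, 46.0]
tool_rot: [-3.139, 0.139, -1.051]
force: [-0.3, -0.2, 0.8]
width: 32.1
gripper_force: 0.0
```

Emit:
move_arm:
  steps:
    - [0, 0, 0, 0, 0, 0, 0.0]
    - [0, 0, 0, 0, 0, 0, 0.0]
    - [0, 0, 0, 0, 0, 0, 0.0]

```text
clock: 3.75
eef_pos: [445.8, -393.2, 46.7]
tool_rot: [-3.139, 0.138, -1.051]
force: [-1.4, 1.7, 5.6]
width: 23.2
gripper_force: 61.6
```

```bash
sed -i 's/apply(\[-172,0,62\])/apply([-174,0,65.5])/' kin.py
cat >> kin.py <<'E'
L0=-8
def lipnow():
    s=telemetry.read_state();rt=R.from_euler('xyz',s["tool_rot"]);z=rt.apply([0,0,1]);x=rt.apply([1,0,0])
    yaw=np.degrees(np.arctan2(x[1],x[0]));lean=np.degrees(np.arctan2(z@[np.cos(np.radians(yaw)),np.sin(np.radians(yaw)),0],-z[2]));pitch=lean-L0
    A=R.from_euler('z',yaw,degrees=True)*R.from_euler('y',-pitch,degrees=True)
    lip=s["eef_pos"]-19*z-A.apply([-174,0,65.5])
    return lip,yaw,pitch
def totray(p): a=np.radians(-34);d=np.array(p[:2])-[596.6,-268];return np.array([d@[np.cos(a),np.sin(a)],d@[-np.sin(a),np.cos(a)],p[2]])
E
python3 - <<'E'
from kin import *
l,y,p=lipnow();print(l.round(1),y.round(1),p.round(1),totray(l).round())
s=dict(telemetry.read_state());plan(np.array(s["eef_pos"])+[0,0,100],R.from_euler('xyz',s["tool_rot"]),3)
s["eef_pos"]=np.array(s["eef_pos"])+[0,0,100]
plan(*scoop_tcp(tray(-60,0,100),-34,-12,L0),s=s)
E
```

```text
[ 5.336e+02 -5.466e+02  4.000e-01] -60.2 0.1 [ 104. -266.    0.]
min 2.04 n 3 total [0. 0. 0.] [0.  0.  0.1] row [0.0, 0.0, 0.0] [0.0, 0.0, 0.0333]
min 5.2 n 6 total [ 8.84  8.44 26.14] [-0.0342  0.2499  0.0357] row [1.47, 1.41, 4.36] [-0.0057, 0.0417, 0.0059]
```

Emit:
move_arm:
  steps:
    - [0, 0, 0, 0, 0, 0.02, 0.0]
    - [0, 0, 0, 0, 0, 0.04, 0.0]
    - [0, 0, 0, 0, 0, 0.04, 0.0]
    - [1.47, 1.41, 4.36, -0.0057, 0.0417, 0.006, 0.0]
    - [1.47, 1.41, 4.36, -0.0057, 0.0417, 0.006, 0.0]

```text
clock: 4.25
eef_pos: [433.9, -310.1, 159.9]
tool_rot: [3.132, 0.207, -0.9]
force: [1.1, 1.0, -1.9]
width: 23.0
gripper_force: 60.7
```

Emit:
move_arm:
  steps:
    - [1.47, 1.41, 4.36, -0.0057, 0.0417, 0.006, 0.0]
    - [1.47, 1.41, 4.36, -0.0057, 0.0417, 0.006, 0.0]
    - [1.47, 1.41, 4.36, -0.0057, 0.0417, 0.006, 0.0]
    - [1.47, 1.41, 4.36, -0.0057, 0.0417, 0.006, 0.0]
    - [0, 0, 0, 0, 0, 0, 0.0]

```text
clock: 4.75
eef_pos: [412.1, -136.1, 182.1]
tool_rot: [-3.137, 0.355, -0.582]
force: [1.9, -0.3, -2.9]
width: 23.2
gripper_force: 60.7
```

Run:
```python
from kin import *
st();l,y,p=lipnow();print(l.round(1),y.round(1),p.round(1),totray(l).round())
for cam in("top","scene"):
    im,d=eyes.get_image(cam); cv2.imwrite(f"pics/b_{cam}.png",im); np.savez(f"{cam}1.npz",im=im,d=d)
    for n in ("scoop","scoop_bowl","scoop_lip","tray"):
        for r in finder.pinpoint(cam,n)[:2]: q=w(cam,r["location"]);print(cam,n,round(r["confidence"],2),q.round(1),totray(q).round(1))
im=cv2.imread("pics/b_top.png");cv2.imwrite("pics/b2.png",cv2.resize(im[140:240,260:393],(800,600),interpolation=cv2.INTER_CUBIC))
print("pred scoop origin",totray(l+ (R.from_euler('z',y,degrees=True)*R.from_euler('y',-p,degrees=True)).apply([-57,0,0])))
```

```text
{'clock': 4.75, 'qpos': [-0.175, 0.729, 0.827, 1.881, -0.553, 1.184, -1.218], 'eef_pos': [412.057, -136.108, 182.057], 'tool_rot': [-3.137, 0.355, -0.582], 'force': [1.91, -0.284, -2.857], 'width': 23.234, 'gripper_force': 60.734}
[ 547.8 -225.6   98.8] -33.4 -12.3 [-64.   8.  99.]
top scoop 0.63 [ 505.3 -195.7  105.7] [-116.2    8.9  105.7]
top scoop_bowl 0.9 [ 512.3 -198.4  136.2] [-108.8   10.5  136.2]
top scoop_bowl 0.62 [ 506.4 -194.5  109.8] [-115.9   10.5  109.8]
top scoop_lip 0.68 [ 554.7 -226.9  100.2] [-57.7  10.7 100.2]
top tray 0.61 [ 593.2 -267.1   -0.8] [-3.3 -1.2 -0.8]
scene scoop 0.89 [ 506.6 -203.9  110. ] [-110.5    2.8  110. ]
scene scoop_lip 0.74 [ 549.2 -239.3   98.6] [-55.3  -2.7  98.6]
scene tray 0.63 [ 598.4 -271.8    1.4] [ 3.6 -2.2  1.4]
pred scoop origin [-119.81501821    7.23080814  110.93196506]
```

View pics/b2.png

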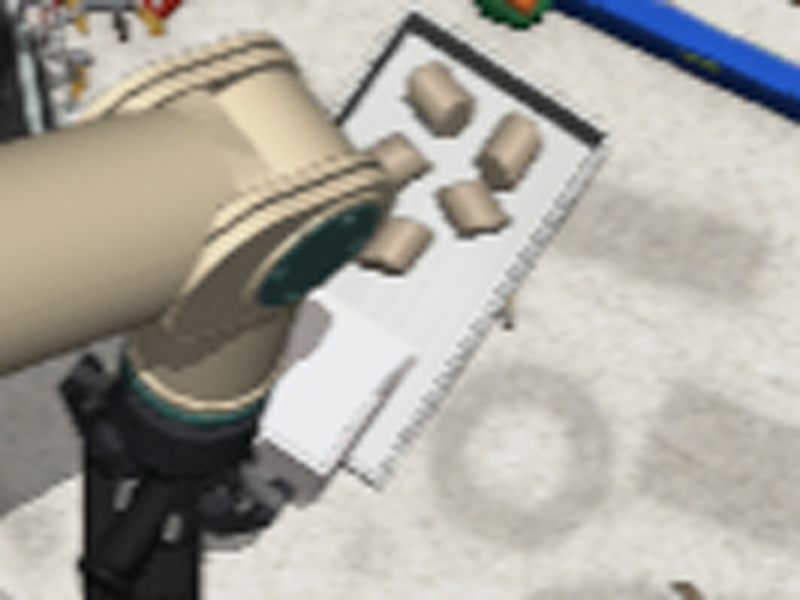

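Run:
```python
from kin import *
l,y,p=lipnow()
A=R.from_euler('z',y,degrees=True)*R.from_euler('y',-p,degrees=True)
def crop(P): return ((px("top",P)-[260,140])*6.015).round(0).tolist()
print("tray FL,FR,NR",crop([tray(126.5,73.5,53),tray(126.5,-73.5,53),tray(-126.5,-73.5,22)]))
print("lip R, L, backtop R",crop([l+A.apply([0,-65,4]),l+A.apply([0,65,4]),l+A.apply([-112,-65,52])]))
s=telemetry.read_state();print("tcp base",crop([s["eef_pos"]]))
# edge-based: tray fit again w/ top1 using inliers only right & far wall
for cam in("top","scene"):
    z=np.load(f"{cam}1.npz");c=cloud(cam,z["d"]);X,Y,Z=np.moveaxis(c,-1,0)
    T=np.dstack([*np.moveaxis(np.array([(X-596.6)*np.cos(np.radians(-34))+(Y+268)*np.sin(np.radians(-34)),-(X-596.6)*np.sin(np.radians(-34))+(Y+268)*np.cos(np.radians(-34)),Z]),0,-1)])
    x,yy,zz=np.moveaxis(T,-1,0)
    for nm,m in dict(right=(abs(yy+73)<20)&(x>-40)&(x<110)&(zz>47)&(zz<62),left=(abs(yy-73)<20)&(x>-40)&(x<110)&(zz>47)&(zz<62),far=(abs(x-126)<20)&(abs(yy)<60)&(zz>47)&(zz<62),floor=(abs(yy)<40)&(x>-30)&(x<120)&(zz<20)).items():
        if m.sum()>5:print(cam,nm,m.sum(),"x",np.percentile(x[m],[5,50,95]).round(1),"y",np.percentile(yy[m],[5,50,95]).round(1),"z",np.median(zz[m]).round(1), "slope",np.polyfit(x[m],yy[m],1).round(3))
```

```text
tray FL,FR,NR [[409.0, 3.0], [608.0, 132.0], [378.0, 477.0]]
lip R, L, backtop R [[431.0, 357.0], [247.0, 235.0], [334.0, 482.0]]
tcp base [[168.0, 511.0]]Traceback (most recent call last):
  File "<stdin>", line 12, in <module>
ValueError: too many values to unpack (expected 3)
```

```bash
cat >> kin.py <<'E'
def trayc(c):
    a=np.radians(-34);X,Y,Z=np.moveaxis(c,-1,0)
    return (X-596.6)*np.cos(a)+(Y+268)*np.sin(a),-(X-596.6)*np.sin(a)+(Y+268)*np.cos(a),Z
E
python3 - <<'E'
from kin import *
for cam in("top","scene"):
    z=np.load(f"{cam}1.npz");c=cloud(cam,z["d"]);x,yy,zz=trayc(c);im=z["im"].astype(int)
    for nm,m in dict(right=(abs(yy+73)<20)&(x>-40)&(x<110)&(zz>47)&(zz<62),left=(abs(yy-73)<20)&(x>-40)&(x<110)&(zz>47)&(zz<62),far=(abs(x-126)<20)&(abs(yy)<60)&(zz>47)&(zz<62)).items():
        if m.sum()>5:print(cam,nm,m.sum(),"x",np.percentile(x[m],[5,50,95]).round(1),"y",np.percentile(yy[m],[5,50,95]).round(1), "slope",np.polyfit(*((x[m],yy[m]) if nm!="far" else (yy[m],x[m])),1).round(3))
    m=(zz>88)&(zz<190)&(x>-190)&(x<-30)&(abs(yy)<95)&(im.min(2)>120)
    for lo_ in range(-175,-40,15):
        k=m&(x>lo_)&(x<=lo_+15)
        if k.sum()>3:print("  bowl x",lo_,k.sum(),"y",np.percentile(yy[k],[0,5,95,100]).round(1),"z",np.percentile(zz[k],[5,50,95]).round(0))
    if m.sum(): print("  xmax",np.percentile(x[m],[98,100]))
E
```

```text
top right 48 x [-32.7  40.3 100.6] y [-75.  -73.  -70.8] slope [-1.0000e-03 -7.2855e+01]
top left 29 x [ 44.6  76.3 107.1] y [73.5 75.8 78.7] slope [-3.0000e-03  7.5965e+01]
top far 55 x [121.4 125.  127.5] y [-52.4   2.1  49.7] slope [  0.    124.832]
  bowl x -175 6 y [-44.5 -41.4 -14.7 -14.1] z [163. 173. 178.]
  bowl x -160 41 y [-57.  -56.  -10.3  -5.8] z [117. 151. 175.]
  bowl x -145 68 y [-56.8 -55.9  -5.   -2.2] z [111. 117. 167.]
  bowl x -130 69 y [-56.8 -55.3  -0.7   3.3] z [108. 114. 163.]
  bowl x -115 73 y [-56.3 -55.4   3.    7.3] z [105. 110. 156.]
  bowl x -100 77 y [-56.  -54.9   7.   10.5] z [101. 107. 134.]
  bowl x -85 77 y [-56.2 -50.8  11.1  14.6] z [ 98. 104. 114.]
  bowl x -70 49 y [-53.7 -50.1  13.1  15.8] z [ 94. 100. 105.]
  xmax [-62.86397751 -60.23604634]
scene right 147 x [-29.5  39.8 103. ] y [-79.2 -76.1 -72.9] slope [-2.0000e-03 -7.6074e+01]
scene left 102 x [ 17.   61.4 106.7] y [68.3 72.1 75.7] slope [1.4000e-02 7.1226e+01]
scene far 113 x [125.1 128.  131.2] y [-54.1  -2.   51.4] slope [-3.00000e-03  1.28075e+02]
  bowl x -175 52 y [-66.7 -60.2  -9.5  -5.7] z [123. 131. 181.]
  bowl x -160 197 y [-67.7 -66.5   7.2  34.3] z [133. 158. 177.]
  bowl x -145 32 y [-70.  -68.4  61.6  63. ] z [120. 158. 174.]
  bowl x -130 22 y [-68.2 -67.8  64.1  64.2] z [119. 168. 171.]
  bowl x -115 23 y [-70.2 -68.4  63.3  65.4] z [112. 164. 167.]
  bowl x -100 15 y [-69.6 -68.6  63.5  64.5] z [112. 153. 162.]
  bowl x -85 16 y [-68.6 -67.8  62.1  63.4] z [110. 130. 140.]
  bowl x -70 8 y [-68.4 -67.8  17.6  61.5] z [102. 112. 120.]
  xmax [-65.63705293 -50.52638636]
```

Run:
```python
from kin import *
st();l,y,p=lipnow();print(l.round(1),y.round(2),p.round(2),totray(l).round(1))
plan(*scoop_tcp(tray(-28,0,14),-34,-12,L0))
```

```text
{'clock': 5.25, 'qpos': [-0.166, 0.732, 0.832, 1.88, -0.553, 1.18, -1.217], 'eef_pos': [411.166, -143.179, 181.119], 'tool_rot': [3.14, 0.351, -0.595], 'force': [0.156, 0.342, -1.758], 'width': 23.143, 'gripper_force': 60.739}
[ 546.1 -234.5   98.5] -34.1 -12.1 [-60.6  -0.5  98.5]
min 1.85 n 2 total [ 0.01 -0.13  0.07] [ 0.027  -0.018  -0.0847] row [0.01, -0.06, 0.03] [0.0135, -0.009, -0.0424]
```

Emit:
move_arm:
  steps:
    - [0, 0, 0, 0.0068, -0.0045, -0.022, 0.0]
    - [0, 0, 0, 0.0068, -0.0045, -0.022, 0.0]
    - [0, 0, 0, 0.0067, -0.0045, -0.022, 0.0]
    - [0, 0, 0, 0.0067, -0.0045, -0.017, 0.0]
    - [0, 0, 0, 0, 0, 0, 0.0]

```text
clock: 5.75
eef_pos: [438.3, -161.0, 96.4]
tool_rot: [3.139, 0.352, -0.594]
force: [0.4, 0.4, -1.5]
width: 22.9
gripper_force: 60.7
```

Run:
```python
from kin import *
st();l,y,p=lipnow();print(l.round(1),y.round(2),p.round(2),totray(l).round(1))
print(tray(1,0,0)-tray(0,0,0))
plan(*scoop_tcp(tray(20,0,12),-34,-5,L0))
s=dict(telemetry.read_state());a,b=scoop_tcp(tray(20,0,12),-34,-5,L0);s["eef_pos"]=a;s["tool_rot"]=b.as_euler('xyz')
plan(*scoop_tcp(tray(121,0,12),-34,-5,L0),s=s)
```

```text
{'clock': 5.75, 'qpos': [-0.086, 0.885, 0.746, 1.843, -0.65, 1.084, -1.156], 'eef_pos': [438.315, -161.013, 96.43], 'tool_rot': [3.139, 0.352, -0.594], 'force': [0.442, 0.42, -1.501], 'width': 22.928, 'gripper_force': 60.664}
[ 573.2 -252.1   13.5] -34.05 -12.18 [-28.2   0.1  13.5]
[ 0.82903757 -0.5591929   0.        ]
min 0.92 n 1 total [-3.91 -6.03  0.01] [ 0.0324 -0.022  -0.0225] row [-3.91, -6.03, 0.01] [0.0324, -0.022, -0.0225]
min 2.06 n 3 total [-0. -0. -0.] [ 0.0837 -0.0565  0.    ] row [-0.0, -0.0, -0.0] [0.0279, -0.0188, 0.0]
```

Emit:
move_arm:
  steps:
    - [0, 0, 0, 0, 0, -0.002, 0.0]
    - [-0.98, -1.51, 0, 0.0081, -0.0055, -0.0052, 0.0]
    - [-0.98, -1.51, 0, 0.0081, -0.0055, -0.0052, 0.0]
    - [-0.98, -1.51, 0, 0.0081, -0.0055, -0.0052, 0.0]
    - [-0.98, -1.51, 0, 0.0081, -0.0055, -0.0052, 0.0]

```text
clock: 6.25
eef_pos: [470.8, -182.4, 76.2]
tool_rot: [-3.14, 0.224, -0.593]
force: [1.1, -0.0, -2.4]
width: 23.0
gripper_force: 60.7
```

Run:
```python
from kin import *
st();l,y,p=lipnow();print(l.round(1),y.round(2),p.round(2),totray(l).round(1))
im,d=eyes.get_image("scene"); cv2.imwrite("pics/c1.png",cv2.resize(im[190:310,270:430],(800,600),interpolation=cv2.INTER_CUBIC ))
```

```text
{'clock': 6.25, 'qpos': [-0.08, 0.888, 0.73, 1.857, -0.722, 0.946, -1.114], 'eef_pos': [470.783, -182.398, 76.208], 'tool_rot': [-3.14, 0.224, -0.593], 'force': [1.116, -0.043, -2.356], 'width': 23.028, 'gripper_force': 60.669}
[ 613.5 -278.6   14.8] -33.96 -4.83 [19.9  0.7 14.8]
```

View pics/c1.png

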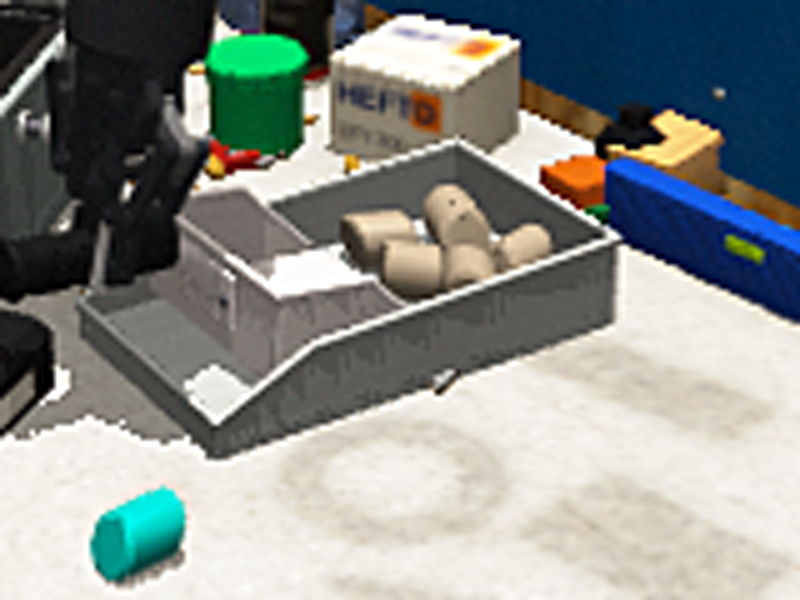

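The scoop is in the tray (lip near crop 380,290) between the walls, pushing the first piece. All five pieces lie ahead of the lip.

Emit:
move_arm:
  steps:
    - [0, 0, 0, 0, 0, -0.001, 0.0]
    - [0, 0, 0, 0.01, -0.0067, 0, 0.0]
    - [0, 0, 0, 0.01, -0.0067, 0, 0.0]
    - [0, 0, 0, 0.01, -0.0067, 0, 0.0]
    - [0, 0, 0, 0.01, -0.0067, 0, 0.0]

```text
clock: 6.8
eef_pos: [510.3, -208.9, 74.9]
tool_rot: [-3.14, 0.227, -0.593]
force: [-1.6, 0.3, -1.0]
width: 23.3
gripper_force: 60.6
```

Run:
```python
from kin import *
st();l,y,p=lipnow();print(l.round(1),y.round(2),p.round(2),totray(l).round(1))
im,d=eyes.get_image("scene"); cv2.imwrite("pics/c2.png",cv2.resize(im[190:310,270:430],(800,600),interpolation=cv2.INTER_CUBIC ))
```

```text
{'clock': 6.8, 'qpos': [-0.041, 0.938, 0.734, 1.719, -0.704, 1.028, -1.152], 'eef_pos': [510.275, -208.871, 74.862], 'tool_rot': [-3.14, 0.227, -0.593], 'force': [-1.629, 0.324, -1.009], 'width': 23.277, 'gripper_force': 60.636}
[ 652.8 -304.9   12.9] -33.96 -5.03 [67.2  0.8 12.9]
```

Emit:
move_arm:
  steps:
    - [0, 0, 0, 0.0083, -0.0056, -0.0015, 0.0]
    - [0, 0, 0, 0.0083, -0.0056, 0, 0.0]
    - [0, 0, 0, 0.0083, -0.0056, 0, 0.0]
    - [0, 0, 0, 0.0083, -0.0056, 0, 0.0]
    - [0, 0, 0, 0.0066, -0.0045, 0, 0.0]

```text
clock: 7.35
eef_pos: [551.1, -236.5, 73.2]
tool_rot: [-3.14, 0.225, -0.593]
force: [-1.5, 1.5, 0.8]
width: 23.1
gripper_force: 61.0
```

Run:
```python
from kin import *
st();l,y,p=lipnow();print(l.round(1),y.round(2),p.round(2),totray(l).round(1))
im,d=eyes.get_image("scene"); cv2.imwrite("pics/c3.png",cv2.resize(im[190:310,270:430],(800,600),interpolation=cv2.INTER_CUBIC ))
```

```text
{'clock': 7.35, 'qpos': [0.001, 0.99, 0.735, 1.574, -0.694, 1.107, -1.191], 'eef_pos': [551.095, -236.45, 73.173], 'tool_rot': [-3.14, 0.225, -0.593], 'force': [-1.498, 1.522, 0.846], 'width': 23.111, 'gripper_force': 61.04}
[ 693.8 -332.5   11.6] -33.95 -4.9 [116.6   0.8  11.6]
```

View pics/c3.png

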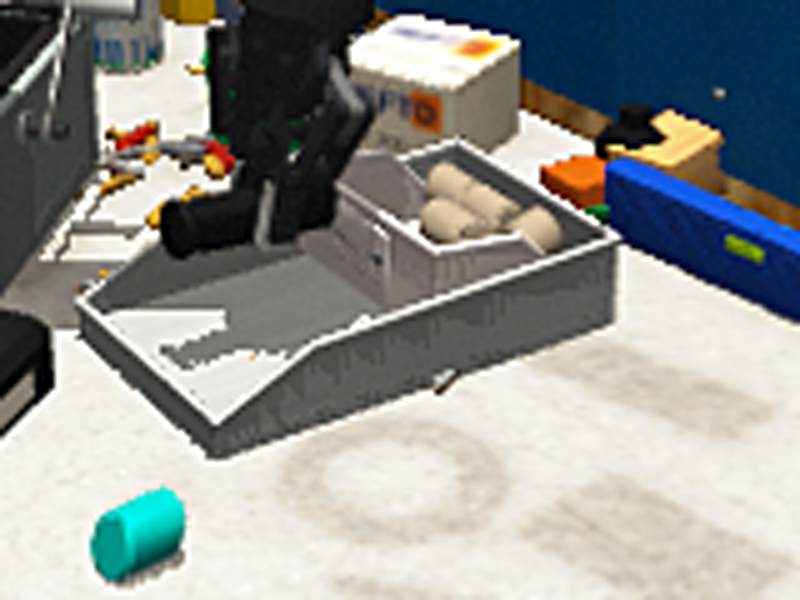

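Run:
```python
from kin import *
def chain(wps,s=None):
    s=dict(s or telemetry.read_state())
    for lip,yaw,p,n in wps:
        a,b=scoop_tcp(lip,yaw,p,L0);plan(a,b,n,s=s);s["eef_pos"]=a;s["tool_rot"]=b.as_euler('xyz')
chain([(tray(121,0,11.5),-34,-5,2),(tray(121,0,13),-34,0,2),(tray(120.5,0,29),-34,7,3),(tray(119,0,46),-34,14,3),(tray(108,0,130),-34,14,5)])
```

```text
min 0.06 n 2 total [ 0.08  0.22 -0.04] [ 0.0022 -0.0021  0.0003] row [0.04, 0.11, -0.02] [0.0011, -0.0011, 0.0002]
min 0.59 n 2 total [-2.8  -4.15 -0.  ] [-0.0039  0.0027 -0.0137] row [-1.4, -2.07, -0.0] [-0.002, 0.0013, -0.0069]
min 0.82 n 3 total [-3.91 -5.8   0.  ] [-0.004   0.0027 -0.0059] row [-1.3, -1.93, 0.0] [-0.0013, 0.0009, -0.002]
min 0.82 n 3 total [-3.91 -5.8   0.  ] [-0.0026  0.0018 -0.0052] row [-1.3, -1.93, 0.0] [-0.0009, 0.0006, -0.0017]
min 1.73 n 5 total [-0. -0.  0.] [-0.0091  0.0062  0.084 ] row [-0.0, -0.0, 0.0] [-0.0018, 0.0012, 0.0168]
```

Emit:
move_arm:
  steps:
    - [0, 0, 0, 0.0025, -0.0017, 0, 0.0]
    - [-1.4, -2.07, 0, -0.002, 0.0013, -0.0069, 0.0]
    - [-1.4, -2.07, 0, -0.002, 0.0013, -0.0069, 0.0]
    - [-1.3, -1.93, 0, -0.0013, 0.0009, -0.002, 0.0]
    - [-1.3, -1.93, 0, -0.0013, 0.0009, -0.002, 0.0]

```text
clock: 7.9
eef_pos: [545.7, -232.8, 54.3]
tool_rot: [-3.141, 0.057, -0.593]
force: [-0.5, 0.5, -3.9]
width: 22.9
gripper_force: 60.4
```

Emit:
move_arm:
  steps:
    - [-1.3, -1.93, 0, -0.0013, 0.0009, -0.002, 0.0]
    - [-1.3, -1.93, 0, -0.0009, 0.0006, -0.0015, 0.0]
    - [-1.3, -1.93, 0, -0.0009, 0.0006, -0.0015, 0.0]
    - [-1.3, -1.93, 0, -0.0009, 0.0006, -0.0015, 0.0]
    - [0, 0, 0, 0, 0, 0, 0.0]

```text
clock: 8.4
eef_pos: [540.3, -228.9, 47.8]
tool_rot: [-3.14, -0.102, -0.593]
force: [-0.2, 0.6, -3.9]
width: 23.0
gripper_force: 60.5
```

Run:
```python
from kin import *
st();l,y,p=lipnow();print(l.round(1),y.round(2),p.round(2),totray(l).round(1))
im,d=eyes.get_image("top");cv2.imwrite("pics/d1t.png",im)
im2,d=eyes.get_image("scene"); cv2.imwrite("pics/d1.png",np.hstack([cv2.resize(im2[200:280,320:420],(400,320),interpolation=cv2.INTER_CUBIC ),cv2.resize(im[130:210,290:390],(400,320),interpolation=cv2.INTER_CUBIC )]))
```

```text
{'clock': 8.4, 'qpos': [-0.038, 0.861, 0.611, 1.944, -0.959, 0.533, -0.934], 'eef_pos': [540.312, -228.899, 47.788], 'tool_rot': [-3.14, -0.102, -0.593], 'force': [-0.193, 0.575, -3.867], 'width': 22.992, 'gripper_force': 60.469}
[ 691.8 -331.1   44.7] -33.99 13.82 [114.2   0.9  44.7]
```

View pics/d1.png

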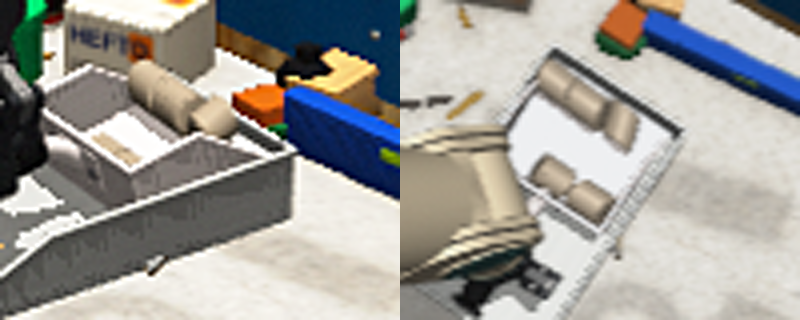

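Run:
```python
from kin import *
st()
for cam in("top","scene"):
    im,d=eyes.get_image(cam);c=cloud(cam,d);x,y,z=trayc(c);b,g,r=np.moveaxis(im.astype(int),-1,0)
    m=(r-b>25)&(r>110)&(x>-20)&(x<150)&(abs(y)<70)&(z>15)&(z<120)
    n,l,stt,ce=cv2.connectedComponentsWithStats(m.astype(np.uint8))
    for i in range(1,n):
        if stt[i,4]>12:k=l==i;print(cam,stt[i,4],"x",x[k].min().round(),x[k].max().round(),"y",y[k].min().round(),y[k].max().round(),"z",np.percentile(z[k],[2,50,98]).round(), "x@top",x[k][np.argmax(z[k])].round())
    m=(abs(y)<20)&(x>0)&(x<125)&(r-b<20)&(z>8)&(z<90)
    for a in range(20,125,10):
        k=m&(x>a)&(x<=a+10)
        if k.sum()>4:print("   floor",a+5,np.percentile(z[k],[10,50,90]).round())
```

```text
{'clock': 8.5, 'qpos': [-0.038, 0.862, 0.613, 1.939, -0.958, 0.535, -0.935], 'eef_pos': [542.207, -230.404, 48.335], 'tool_rot': [-3.14, -0.104, -0.593], 'force': [0.142, 0.394, -3.917], 'width': 23.079, 'gripper_force': 60.467}
top 117 x 82.0 108.0 y -1.0 66.0 z [63. 72. 80.] x@top 97.0
top 56 x 81.0 108.0 y -38.0 -9.0 z [64. 72. 82.] x@top 92.0
top 120 x 11.0 38.0 y -54.0 19.0 z [47. 56. 61.] x@top 26.0
   floor 45 [27. 30. 35.]
   floor 55 [30. 33. 38.]
   floor 65 [31. 35. 39.]
   floor 75 [33. 37. 63.]
   floor 85 [35. 39. 51.]
   floor 115 [43. 47. 52.]
   floor 125 [35. 47. 55.]
scene 244 x 82.0 112.0 y -43.0 69.0 z [61. 73. 80.] x@top 109.0
scene 43 x 22.0 38.0 y -34.0 14.0 z [56. 59. 62.] x@top 28.0
   floor 25 [12. 13. 14.]
   floor 65 [35. 37. 39.]
   floor 75 [38. 39. 42.]
   floor 85 [40. 44. 61.]
   floor 95 [41. 42. 45.]
```

Emit:
move_arm:
  steps:
    - [0, 0, 0, -0.0066, 0.0045, 0.001, 0.0]
    - [0, 0, 0, -0.0133, 0.0089, 0.001, 0.0]
    - [0, 0, 0, -0.02, 0.0134, 0.001, 0.0]
    - [0, 0, 0, -0.0265, 0.0179, 0.001, 0.0]
    - [0, 0, 0, 0, 0, 0, 0.0]

```text
clock: 9.1
eef_pos: [470.4, -183.3, 52.5]
tool_rot: [-3.14, -0.098, -0.593]
force: [-2.4, -0.3, -1.3]
width: 23.1
gripper_force: 60.7
```

```bash
cat >> kin.py <<'E'
def med(cams=("top","scene")):
    for cam in cams:
        im,d=eyes.get_image(cam);np.savez(f"{cam}m.npz",im=im,d=d);c=cloud(cam,d);x,y,z=trayc(c);b,g,r=np.moveaxis(im.astype(int),-1,0)
        m=(r-b>25)&(r>110)&(x>-120)&(x<150)&(abs(y)<75)&(z>5)&(z<120)
        n,l,stt,ce=cv2.connectedComponentsWithStats(m.astype(np.uint8))
        for i in range(1,n):
            if stt[i,4]>12:k=l==i;print(cam,stt[i,4],"x",x[k].min().round(),x[k].max().round(),"y",y[k].min().round(),y[k].max().round(),"z",np.percentile(z[k],[2,50,98]).round())
E
python3 - <<'E'
from kin import *
st();l,y,p=lipnow();print(totray(l).round(1),y.round(2),p.round(2))
med()
st()
E
```

```text
{'clock': 9.1, 'qpos': [-0.027, 0.759, 0.493, 2.156, -1.037, 0.359, -0.844], 'eef_pos': [470.445, -183.318, 52.534], 'tool_rot': [-3.14, -0.098, -0.593], 'force': [-2.393, -0.28, -1.279], 'width': 23.065, 'gripper_force': 60.713}
[30.7 -0.3 48.8] -33.98 13.63
top 128 x -25.0 7.0 y -5.0 60.0 z [62. 71. 79.]
top 60 x -30.0 1.0 y -41.0 -15.0 z [60. 70. 77.]
top 121 x -74.0 -49.0 y -54.0 17.0 z [51. 59. 66.]
scene 214 x -38.0 17.0 y -39.0 66.0 z [55. 71. 77.]
scene 56 x -79.0 -47.0 y -49.0 13.0 z [61. 64. 76.]
{'clock': 9.2, 'qpos': [-0.027, 0.761, 0.494, 2.149, -1.038, 0.359, -0.845], 'eef_pos': [474.963, -185.675, 52.875], 'tool_rot': [-3.14, -0.105, -0.594], 'force': [0.599, -0.253, -2.864], 'width': 22.946, 'gripper_force': 60.449}
```

Run:
```python
from kin import *
eyes.get_image("top");eyes.get_image("top");med();st()
a=np.load("topm.npz")["im"];b=np.load("scenem.npz")["im"]
cv2.imwrite("pics/e1.png",np.hstack([cv2.resize(b[190:290,290:415],(400,320),interpolation=cv2.INTER_CUBIC ),cv2.resize(a[140:220,280:380],(400,320),interpolation=cv2.INTER_CUBIC )]))
```

```text
top 125 x -36.0 1.0 y -10.0 61.0 z [62. 69. 76.]
top 59 x -35.0 -3.0 y -50.0 -24.0 z [56. 69. 78.]
top 122 x -68.0 -40.0 y -53.0 18.0 z [54. 60. 66.]
scene 189 x -35.0 13.0 y -40.0 63.0 z [60. 71. 76.]
scene 56 x -59.0 -21.0 y -33.0 57.0 z [42. 64. 67.]
{'clock': 9.4, 'qpos': [-0.028, 0.763, 0.495, 2.145, -1.038, 0.358, -0.845], 'eef_pos': [476.921, -186.486, 52.595], 'tool_rot': [-3.141, -0.107, -0.593], 'force': [-1.537, -0.732, -3.651], 'width': 23.176, 'gripper_force': 60.455}
```

View pics/e1.png

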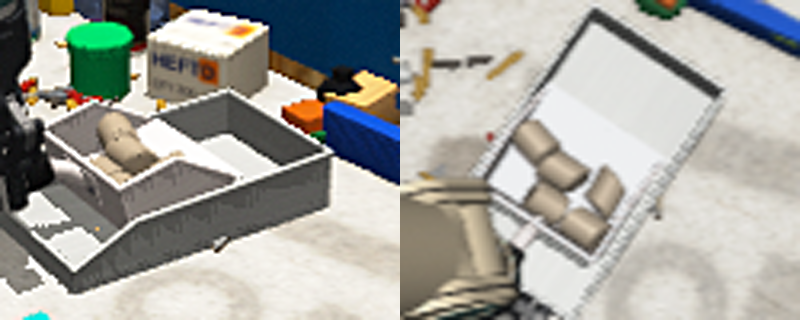

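```bash
cat >> kin.py <<'E'
def chain(wps,s=None,sim=True):
    s=dict(s or telemetry.read_state());P=json.load(open("P.json"));S=(-1,)*4;q=np.array(s["qpos"])
    for lip,yaw,p,n in wps:
        a,b=scoop_tcp(lip,yaw,p,L0);plan(a,b,n,s=s);s["eef_pos"]=a;s["tool_rot"]=b.as_euler('xyz')
        if sim: c,e,q=ik(P,S,a,b,q,n=4,marg=.02);print("   ik",round(e,2),q.round(2))
E
python3 - <<'E'
from kin import *
chain([(tray(30,0,120),-34,14,4),(np.array([590,-170,230]),-20,14,None),(np.array([600,-60,235]),-5,14,None),(tub(-15,0,225),7,14,None),(tub(-5,0,185),7,-12,None),(tub(-5,0,150),7,-38,None)])
E
```

```text
min 1.44 n 4 total [ 0.03  0.13 -0.06] [-0.0069  0.0039  0.07  ] row [0.01, 0.03, -0.01] [-0.0017, 0.001, 0.0175]
   ik 0.0 [-0.15  0.66  0.7   2.12 -0.84  0.53 -1.01]
min 2.92 n 3 total [-0. -0. 14.] [-0.0517  0.0751  0.11  ] row [-0.0, -0.0, 4.67] [-0.0172, 0.025, 0.0367]
   ik 0.0 [-0.47  0.38  0.89  2.18 -0.5   0.67 -1.16]
min 1.76 n 2 total [-0. -0. 15.] [-0.0003  0.0634  0.005 ] row [-0.0, -0.0, 7.5] [-0.0002, 0.0317, 0.0025]
   ik 0.0 [-0.57  0.33  0.83  2.2  -0.44  0.65 -1.1 ]
min 1.41 n 2 total [-0.  0. 12.] [-0.0016  0.0588 -0.01  ] row [-0.0, 0.0, 6.0] [-0.0008, 0.0294, -0.005]
   ik 0.0 [-0.64  0.33  0.74  2.22 -0.44  0.61 -1.03]
min 3.06 n 4 total [-3.17 25.81  0.  ] [0.0293 0.004  0.0398] row [-0.79, 6.45, 0.0] [0.0073, 0.001, 0.01]
   ik 0.0 [-0.56  0.6   0.74  1.73 -0.29  1.31 -1.17]
min 3.06 n 4 total [-3.17 25.81  0.  ] [0.0522 0.0064 0.0282] row [-0.79, 6.45, 0.0] [0.0131, 0.0016, 0.007]
   ik 0.0 [-0.41  0.93  0.67  1.19 -0.24  1.94 -1.19]
```

Emit:
move_arm:
  steps:
    - [0, 0, 0, -0.0007, 0.0004, 0.007, 0.0]
    - [0, 0, 0, -0.0015, 0.001, 0.014, 0.0]
    - [0, 0, 0, -0.0016, 0.001, 0.018, 0.0]
    - [0, 0, 0, -0.0016, 0.001, 0.018, 0.0]
    - [0, 0, 0, -0.0015, 0.0005, 0.013, 0.0]

```text
clock: 9.9
eef_pos: [469.4, -182.3, 123.9]
tool_rot: [-3.141, -0.107, -0.593]
force: [-0.3, 0.7, -4.1]
width: 23.5
gripper_force: 60.4
```

Emit:
move_arm:
  steps:
    - [0, 0, 1.4, -0.005, 0.0075, 0.015, 0.0]
    - [0, 0, 2.8, -0.0105, 0.015, 0.022, 0.0]
    - [0, 0, 2.8, -0.0105, 0.015, 0.022, 0.0]
    - [0, 0, 2.8, -0.0105, 0.015, 0.022, 0.0]
    - [0, 0, 2.8, -0.0105, 0.015, 0.022, 0.0]

```text
clock: 10.4
eef_pos: [421.2, -114.2, 226.5]
tool_rot: [-3.141, -0.105, -0.372]
force: [0.8, -0.1, -3.1]
width: 23.2
gripper_force: 60.5
```

Emit:
move_arm:
  steps:
    - [0, 0, 3.0, -0.0047, 0.0136, 0.007, 0.0]
    - [0, 0, 3.0, 0, 0.0136, 0.001, 0.0]
    - [0, 0, 3.0, 0, 0.0136, 0.001, 0.0]
    - [0, 0, 3.0, 0, 0.0136, 0.001, 0.0]
    - [0, 0, 2.4, 0, 0.01, 0.001, 0.0]

```text
clock: 10.9
eef_pos: [417.3, -49.0, 236.1]
tool_rot: [-3.141, -0.105, -0.117]
force: [0.5, 0.0, -2.7]
width: 23.1
gripper_force: 60.4
```

Run:
```python
from kin import *
st();l,y,p=lipnow();print(l.round(1),y.round(2),p.round(2))
chain([(tub(-15,0,225),7,14,None)])
im,d=eyes.get_image("top");im2,d=eyes.get_image("scene");cv2.imwrite("pics/f1.png",np.hstack([cv2.resize(im2[130:230,235:360],(400,320),interpolation=cv2.INTER_CUBIC ),cv2.resize(im[120:220,235:360],(400,320),interpolation=cv2.INTER_CUBIC )]))
```

```text
{'clock': 10.9, 'qpos': [-0.63, 0.354, 0.896, 2.213, -0.483, 0.651, -1.088], 'eef_pos': [417.275, -48.971, 236.144], 'tool_rot': [-3.141, -0.105, -0.117], 'force': [0.484, 0.001, -2.662], 'width': 23.115, 'gripper_force': 60.441}
[598.7 -70.3 233.5] -6.72 13.99
min 1.61 n 2 total [-4.000e-02 -1.000e-02  1.371e+01] [-0.0009  0.0637 -0.0086] row [-0.02, -0.01, 6.86] [-0.0004, 0.0319, -0.0043]
   ik 0.0 [-0.68  0.34  0.8   2.22 -0.47  0.63 -0.99]
```

View pics/f1.png

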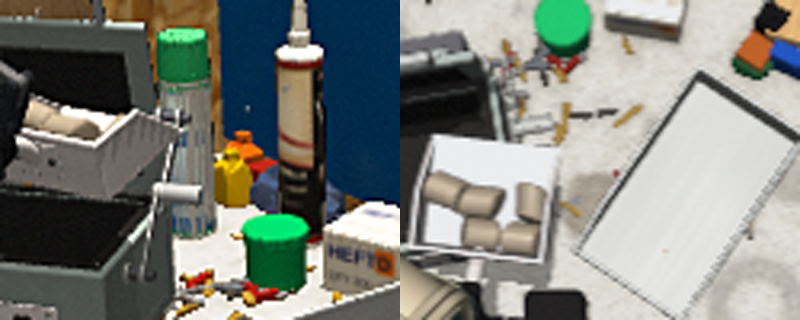

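Run:
```python
from kin import *
chain([(tub(-15,0,225),7,14,5),(tub(-5,0,170),7,10,5),(tub(-5,0,150),7,-12,4),(tub(-5,0,140),7,-38,5)])
```

```text
min 1.62 n 5 total [-7.000e-02 -1.000e-02  1.375e+01] [-0.001   0.0636 -0.0086] row [-0.01, -0.0, 2.75] [-0.0002, 0.0127, -0.0017]
   ik 0.0 [-0.68  0.34  0.8   2.22 -0.47  0.63 -0.99]
min 0.89 n 5 total [-0.49  3.97  0.  ] [ 0.0105  0.0017 -0.0423] row [-0.1, 0.79, 0.0] [0.0021, 0.0003, -0.0085]
   ik 0.0 [-0.6   0.47  0.72  2.19 -0.54  0.63 -0.93]
min 2.59 n 4 total [-2.68 21.84  0.  ] [0.0188 0.0023 0.0471] row [-0.67, 5.46, 0.0] [0.0047, 0.0006, 0.0118]
   ik 0.0 [-0.58  0.65  0.77  1.77 -0.34  1.25 -1.12]
min 3.06 n 5 total [-3.17 25.81  0.  ] [0.0522 0.0064 0.0532] row [-0.63, 5.16, 0.0] [0.0104, 0.0013, 0.0106]
   ik 0.0 [-0.42  0.95  0.7   1.2  -0.26  1.93 -1.17]
```

Emit:
move_arm:
  steps:
    - [0, 0, 2.0, 0, 0.009, -0.001, 0.0]
    - [0, 0, 3.2, 0, 0.0145, -0.002, 0.0]
    - [0, 0, 3.2, 0, 0.0145, -0.002, 0.0]
    - [0, 0, 3.2, 0, 0.0145, -0.002, 0.0]
    - [0, 0, 2.1, 0, 0.011, -0.002, 0.0]

```text
clock: 11.5
eef_pos: [417.3, 15.0, 227.2]
tool_rot: [-3.14, -0.105, 0.123]
force: [0.3, -1.0, -3.4]
width: 23.1
gripper_force: 60.5
```

Emit:
move_arm:
  steps:
    - [-0.1, 0.79, 0, 0.0021, 0.0003, -0.0085, 0.0]
    - [-0.1, 0.79, 0, 0.0021, 0.0003, -0.0085, 0.0]
    - [-0.1, 0.79, 0, 0.0021, 0.0003, -0.0085, 0.0]
    - [-0.1, 0.79, 0, 0.0021, 0.0003, -0.0085, 0.0]
    - [-0.1, 0.79, 0, 0.0021, 0.0003, -0.0085, 0.0]

```text
clock: 12.0
eef_pos: [428.3, 14.2, 184.1]
tool_rot: [3.141, -0.035, 0.117]
force: [0.3, 0.1, -3.3]
width: 23.1
gripper_force: 60.5
```

Emit:
move_arm:
  steps:
    - [-0.54, 4.37, 0, 0.0038, 0.0005, 0.0094, 0.0]
    - [-0.54, 4.37, 0, 0.0038, 0.0005, 0.0094, 0.0]
    - [-0.54, 4.37, 0, 0.0038, 0.0005, 0.0094, 0.0]
    - [-0.54, 4.37, 0, 0.0038, 0.0005, 0.0094, 0.0]
    - [-0.54, 4.37, 0, 0.0038, 0.0005, 0.0094, 0.0]

```text
clock: 12.5
eef_pos: [447.8, 17.2, 231.8]
tool_rot: [3.139, 0.351, 0.117]
force: [-0.2, -0.5, -4.0]
width: 23.1
gripper_force: 60.4
```

Emit:
move_arm:
  steps:
    - [-0.63, 5.16, 0, 0.0104, 0.0013, 0.0106, 0.0]
    - [-0.63, 5.16, 0, 0.0104, 0.0013, 0.0106, 0.0]
    - [-0.63, 5.16, 0, 0.0104, 0.0013, 0.0106, 0.0]
    - [-0.63, 5.16, 0, 0.0104, 0.0013, 0.0106, 0.0]
    - [-0.63, 5.16, 0, 0.0104, 0.0013, 0.0106, 0.0]

```text
clock: 13.0
eef_pos: [500.5, 23.6, 284.2]
tool_rot: [3.138, 0.803, 0.117]
force: [0.1, -0.2, -2.5]
width: 22.7
gripper_force: 60.8
```

Emit:
move_arm:
  steps:
    - [0, 0, 0, 0, 0, 0, 0.0]
    - [0, 0, 0, 0, 0, 0, 0.0]
    - [0, 0, 0, 0, 0, 0, 0.0]

```text
clock: 13.3
eef_pos: [498.6, 23.4, 285.0]
tool_rot: [3.137, 0.8, 0.115]
force: [-0.0, 0.1, -2.2]
width: 23.2
gripper_force: 60.8
```

Run:
```python
from kin import *
st();l,y,p=lipnow();print(l.round(1),y.round(2),p.round(2))
im,d=eyes.get_image("top");im2,d=eyes.get_image("scene");cv2.imwrite("pics/g1.png",np.hstack([cv2.resize(im2[100:250,200:350],(400,400),interpolation=cv2.INTER_CUBIC ),cv2.resize(im[110:230,200:320],(400,400),interpolation=cv2.INTER_CUBIC )]))
```

```text
{'clock': 13.3, 'qpos': [-0.429, 0.935, 0.717, 1.25, -0.285, 1.906, -1.151], 'eef_pos': [498.613, 23.38, 284.97], 'tool_rot': [3.137, 0.8, 0.115], 'force': [-0.023, 0.092, -2.204], 'width': 23.219, 'gripper_force': 60.764}
[608.7  36.2 139.7] 6.58 -37.86
```

View pics/g1.png

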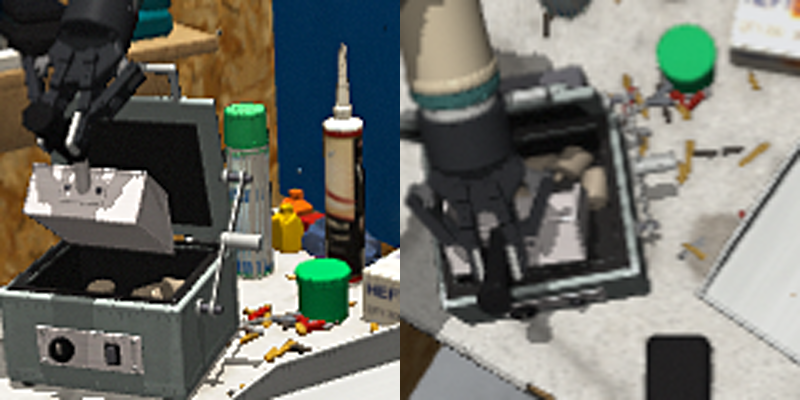

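The scoop is empty (force is back to its own weight). Pieces show inside the chamber (left view ~100-180,285; right view ~560-600,160-190), with none visible outside it. Now I return the scoop, laying it in the tray.

Run:
```python
from kin import *
chain([(tub(-5,0,190),7,-12,4),(tub(-15,0,230),7,0,None),(np.array([590,-80,225]),-14,0,5),(tray(40,0,150),-34,0,5),(tray(40,0,60),-34,0,4),(tray(40,0,13),-34,0,4)])
```

```text
min 3.04 n 4 total [  3.25 -25.63   0.25] [-0.0528 -0.0049 -0.0132] row [0.81, -6.41, 0.06] [-0.0132, -0.0012, -0.0033]
   ik 0.0 [-0.6   0.61  0.81  1.72 -0.32  1.34 -1.13]
min 1.41 n 2 total [  1.46 -11.91   0.  ] [-0.0233 -0.0033  0.0043] row [0.73, -5.96, 0.0] [-0.0117, -0.0017, 0.0021]
   ik 0.0 [-0.69  0.43  0.86  1.94 -0.32  1.07 -1.13]
min 2.47 n 5 total [ -0.   0. -21.] [-0.0038 -0.0528 -0.005 ] row [-0.0, 0.0, -4.2] [-0.0008, -0.0106, -0.001]
   ik 0.0 [-0.59  0.46  0.94  1.95 -0.4   1.09 -1.27]
min 3.74 n 5 total [ -0.  -0. -20.] [ 0.0647 -0.1543 -0.075 ] row [-0.0, -0.0, -4.0] [0.0129, -0.0309, -0.015]
   ik 0.0 [-0.18  0.71  0.88  1.79 -0.6   1.09 -1.21]
min 1.84 n 4 total [-0. -0.  0.] [ 0.    0.   -0.09] row [-0.0, -0.0, 0.0] [0.0, 0.0, -0.0225]
   ik 0.0 [-0.12  0.83  0.79  1.86 -0.72  0.93 -1.12]
min 0.96 n 4 total [-0. -0.  0.] [ 0.     0.    -0.047] row [-0.0, -0.0, 0.0] [0.0, 0.0, -0.0118]
   ik 0.0 [-0.09  0.89  0.74  1.88 -0.78  0.85 -1.07]
```

Emit:
move_arm:
  steps:
    - [0.81, -6.41, 0.06, -0.0132, -0.0012, -0.0033, 0.0]
    - [0.81, -6.41, 0.06, -0.0132, -0.0012, -0.0033, 0.0]
    - [0.81, -6.41, 0.06, -0.0132, -0.0012, -0.0033, 0.0]
    - [0.81, -6.41, 0.06, -0.0132, -0.0012, -0.0033, 0.0]
    - [0.73, -5.96, 0, -0.0117, -0.0017, 0.002, 0.0]

```text
clock: 13.9
eef_pos: [432.6, 17.4, 274.2]
tool_rot: [-3.141, 0.242, 0.122]
force: [0.4, -0.3, -2.4]
width: 23.0
gripper_force: 60.7
```

Emit:
move_arm:
  steps:
    - [0.73, -5.96, 0, -0.0117, -0.0017, 0.002, 0.0]
    - [0, 0, -5.25, -0.001, -0.0132, -0.0012, 0.0]
    - [0, 0, -5.25, -0.001, -0.0132, -0.0012, 0.0]
    - [0, 0, -5.25, -0.001, -0.0132, -0.0012, 0.0]
    - [0, 0, -5.25, -0.001, -0.0132, -0.0012, 0.0]

```text
clock: 14.4
eef_pos: [417.6, -37.3, 271.7]
tool_rot: [-3.14, 0.141, -0.248]
force: [0.5, 0.7, -2.6]
width: 23.2
gripper_force: 60.7
```

Emit:
move_arm:
  steps:
    - [0, 0, -4, 0.0129, -0.0309, -0.015, 0.0]
    - [0, 0, -4, 0.0129, -0.0309, -0.015, 0.0]
    - [0, 0, -4, 0.0129, -0.0309, -0.015, 0.0]
    - [0, 0, -4, 0.0129, -0.0309, -0.015, 0.0]
    - [0, 0, -4, 0.0129, -0.0309, -0.015, 0.0]

```text
clock: 14.9
eef_pos: [483.0, -192.3, 196.1]
tool_rot: [-3.141, 0.141, -0.596]
force: [0.7, 1.0, -1.8]
width: 23.2
gripper_force: 60.7
```

Emit:
move_arm:
  steps:
    - [0, 0, 0, 0, 0, 0, 0.0]
    - [0, 0, 0, 0, 0, 0, 0.0]

```text
clock: 15.1
eef_pos: [482.2, -191.8, 196.2]
tool_rot: [3.141, 0.142, -0.595]
force: [0.2, 1.3, -1.5]
width: 23.3
gripper_force: 60.7
```

Run:
```python
from kin import *
st();l,y,p=lipnow();print(l.round(1),totray(l).round(1),y.round(2),p.round(2))
chain([(tray(40,0,60),-34,0,4),(tray(40,0,14),-34,0,4)])
```

```text
{'clock': 15.1, 'qpos': [-0.178, 0.718, 0.883, 1.809, -0.612, 1.079, -1.198], 'eef_pos': [482.165, -191.813, 196.206], 'tool_rot': [3.141, 0.142, -0.595], 'force': [0.23, 1.348, -1.538], 'width': 23.328, 'gripper_force': 60.68}
[ 628.4 -290.7  149. ] [ 39.   -1.1 149. ] -34.09 -0.15
min 1.83 n 4 total [-0.07 -0.14  0.09] [ 0.0012  0.0002 -0.0895] row [-0.02, -0.03, 0.02] [0.0003, 0.0001, -0.0224]
   ik 0.0 [-0.12  0.83  0.8   1.86 -0.72  0.94 -1.11]
min 0.94 n 4 total [-0. -0.  0.] [ 0.     0.    -0.046] row [-0.0, -0.0, 0.0] [0.0, 0.0, -0.0115]
   ik 0.0 [-0.09  0.89  0.74  1.88 -0.79  0.86 -1.06]
```

Emit:
move_arm:
  steps:
    - [0, 0, 0, 0.0006, 0.0009, -0.025, 0.0]
    - [0, 0, 0, 0, 0, -0.035, 0.0]
    - [0, 0, 0, 0, 0, -0.035, 0.0]
    - [0, 0, 0, 0, 0, -0.025, 0.0]
    - [0, 0, 0, 0, 0, -0.013, 0.0]

```text
clock: 15.6
eef_pos: [483.1, -188.1, 62.1]
tool_rot: [-3.141, 0.144, -0.591]
force: [0.2, 0.2, -0.6]
width: 22.8
gripper_force: 60.7
```

Emit:
move_arm:
  steps:
    - [0, 0, 0, 0, 0, -0.002, 0.0]
    - [0, 0, 0, 0, 0, -0.001, 0.0]
    - [0, 0, 0, 0, 0, -0.001, 0.0]
    - [0, 0, 0, 0, 0, 0, 0.0]

```text
clock: 16.0
eef_pos: [484.5, -191.0, 60.0]
tool_rot: [3.141, 0.139, -0.593]
force: [0.4, 0.3, -1.5]
width: 23.1
gripper_force: 60.7
```

Run:
```python
from kin import *
st();l,y,p=lipnow();print(l.round(1),totray(l).round(1),y.round(2),p.round(2))
for cam in("scene","top"):
    eyes.get_image(cam)
    for n in("scoop","scoop_lip","scoop_bowl"):
        for r in finder.pinpoint(cam,n)[:1]: q=w(cam,r["location"]);print(cam,n,round(r["confidence"],2),totray(q).round(1))
im,d=eyes.get_image("scene");x,y,z=trayc(cloud("scene",d))
m=(abs(y)<50)&(x>-60)&(x<45)&(z>5)&(z<40)&(im.min(2)>150)
for a in range(-60,110,15):
    k=(abs(y)<45)&(x>a)&(x<=a+15)&(z>3)&(z<40)
    if k.sum()>5:print(a+7,k.sum(),np.percentile(z[k],[20,50,80]).round(1))
```

```text
{'clock': 16.0, 'qpos': [-0.088, 0.894, 0.724, 1.896, -0.8, 0.836, -1.058], 'eef_pos': [484.478, -191.038, 60.041], 'tool_rot': [3.141, 0.139, -0.593], 'force': [0.4, 0.296, -1.479], 'width': 23.12, 'gripper_force': 60.664}
[ 631.  -289.8   13.4] [40.7  1.1 13.4] -33.99 0.02
scene scoop 0.69 [-8.6  2.8 13.6]
scene scoop_lip 0.71 [48.8  1.2 15. ]
scene scoop_bowl 0.84 [-14.4   6.9  43.3]
top scoop 0.76 [-13.4   5.7  12.4]
top scoop_lip 0.7 [50.6  2.6 10.1]
top scoop_bowl 0.81 [-8.5  0.5 40.4]
-8 21 [16.  16.4 18.1]
7 24 [15.8 17.  18.3]
22 28 [16.  17.  17.9]
37 20 [15.7 16.8 17.3]
52 45 [12.8 14.2 14.7]
67 50 [12.3 13.4 14.4]
82 45 [12.2 13.4 14.7]
97 49 [12.5 13.9 14.9]
112 46 [12.6 13.5 14.9]
```

Emit:
move_arm:
  steps:
    - [0, 0, 0, 0, 0, -0.001, 0.0]
    - [0, 0, 0, 0, 0, 0, 0.05]
    - [0, 0, 0, 0, 0, 0, 0.05]
    - [0, 0, 0, 0, 0, 0, 0.05]
    - [0, 0, 0, 0, 0, 0, 0.05]

```text
clock: 16.95
eef_pos: [483.9, -190.9, 58.1]
tool_rot: [3.141, 0.141, -0.594]
force: [0.0, -0.3, -0.0]
width: 49.8
gripper_force: 0.0
```

Emit:
move_arm:
  steps:
    - [0, 0, 0, 0.002, -0.0015, 0.018, 0.05]
    - [0, 0, 0, 0.004, -0.0027, 0.035, 0.05]
    - [0, 0, 0, 0.004, -0.0027, 0.035, 0.05]
    - [0, 0, 0, 0.004, -0.0027, 0.035, 0.05]
    - [0, 0, 0, 0.004, -0.0027, 0.035, 0.05]

```text
clock: 17.45
eef_pos: [501.7, -203.2, 217.5]
tool_rot: [3.141, 0.141, -0.594]
force: [0.4, -0.3, -0.0]
width: 50.3
gripper_force: 0.0
```

Run:
```python
from kin import *
s=st()
for cam in("scene","top"):
    im,d=eyes.get_image(cam);x,y,z=trayc(cloud(cam,d))
    for a in range(-60,110,15):
        k=(abs(y)<45)&(x>a)&(x<=a+15)&(z>3)&(z<40)
        if k.sum()>5:print(cam,a+7,k.sum(),np.percentile(z[k],[20,50,80]).round(1))
    for n in("stay_knuckle","hood_bar","hood_hinge","tub_in","scoop_grip","scoop_lip"):
        for r in finder.pinpoint(cam,n)[:1]: q=w(cam,r["location"]);print(cam,n,round(r["confidence"],2),q.round(1))
print("model knuckle",tub(5,-142,152),"bar",tub(31,0,332))
# pin and bar from scene depth
im,d=eyes.get_image("scene");c=cloud("scene",d);a=np.radians(9.5);X=c[...,0]-612.5;Y=c[...,1]-39.5;tx=X*np.cos(a)+Y*np.sin(a);ty=-X*np.sin(a)+Y*np.cos(a);tz=c[...,2]
k=(ty<-123)&(ty>-170)&(abs(tx-5)<30)&(abs(tz-152)<25);print("pin scene",k.sum(),[np.percentile(v[k],[3,50,97]).round(1) for v in(tx,ty,tz)])
P=json.load(open("P.json"));S=(-1,)*4
for lean in(30,40,47):
    rt=rot(9.5,lean);zt=rt.apply([0,0,1]);dirn=tub(.731,0,-.682)-tub(0,0,0);dirn[2]=-.682
    for bk in(60,0,-30):
        pos=tub(5,-142,152)-dirn*(9+bk);c_,e,q=ik(P,S,pos,rt,np.array(s["qpos"]),n=6,marg=.02);print(lean,bk,round(e,2),q.round(2),pos.round(0))
```

```text
{'clock': 17.45, 'qpos': [-0.164, 0.721, 0.893, 1.727, -0.592, 1.15, -1.225], 'eef_pos': [501.72, -203.205, 217.493], 'tool_rot': [3.141, 0.141, -0.594], 'force': [0.39, -0.29, -0.026], 'width': 50.337, 'gripper_force': 0.0}
scene -8 24 [16.5 17.2 17.9]
scene 7 26 [15.7 16.7 17.1]
scene 22 25 [15.2 16.4 18. ]
scene 37 23 [14.6 16.1 17. ]
scene 52 45 [13.2 14.1 15.5]
scene 67 50 [12.6 13.5 14.7]
scene 82 53 [12.5 13.7 14.8]
scene 97 47 [12.6 13.9 14.8]
scene 112 46 [13.1 13.7 14.6]
scene stay_knuckle 0.6 [702.1  53.2 126.6]
scene hood_bar 0.96 [648.3  44.9 329. ]
scene hood_hinge 0.63 [ 647.6 -100.1  156.3]
scene tub_in 0.81 [616.   36.2  42. ]
scene scoop_grip 0.83 [ 494.8 -198.8   71.4]
scene scoop_lip 0.92 [ 638.  -292.3   15.1]
top -53 8 [12.1 14.5 16.1]
top -38 41 [11.4 13.4 17.2]
top -23 58 [10.6 13.2 15.9]
top -8 63 [11.4 14.  16.3]
top 7 65 [11.3 14.1 17. ]
top 22 78 [11.8 13.6 16.7]
top 37 70 [11.5 13.4 15.6]
top 52 74 [ 8.3 10.8 13.6]
top 67 67 [ 7.7 10.9 13.2]
top 82 67 [ 8.5 10.7 13.7]
top 97 66 [ 7.9 11.5 13.8]
top 112 71 [ 9.  11.4 13.8]
top hood_bar 0.83 [647.9  52.2 33
[... 303 characters left out ...]
7]), array([132.8, 158.1, 172.8])]
30 60 1.16 [ 0.31  0.47 -0.04  2.13 -1.08  0.25 -0.1 ] [ 591. -108.  199.]
30 0 1.88 [ 0.24  0.58 -0.    2.03 -1.08  0.25 -0.13] [ 634. -101.  158.]
30 -30 2.14 [ 0.22  0.63  0.01  1.98 -1.08  0.25 -0.15] [656. -97. 138.]
40 60 4.47 [ 0.58  0.48 -0.3   2.12 -1.08  0.25 -0.01] [ 591. -108.  199.]
40 0 5.28 [ 0.47  0.59 -0.22  2.02 -1.08  0.25 -0.04] [ 634. -101.  158.]
40 -30 5.58 [ 0.42  0.64 -0.19  1.97 -1.08  0.25 -0.05] [656. -97. 138.]
47 60 6.34 [ 0.8   0.52 -0.51  2.12 -1.08  0.25  0.08] [ 591. -108.  199.]
47 0 7.14 [ 0.66  0.63 -0.41  2.02 -1.08  0.25  0.06] [ 634. -101.  158.]
47 -30 7.43 [ 0.61  0.68 -0.38  1.97 -1.08  0.25  0.05] [656. -97. 138.]
```

Run:
```python
from kin import *
s=telemetry.read_state();P=json.load(open("P.json"));S=(-1,)*4
def lr(tooly_yaw,lean): return R.from_rotvec(np.radians(-lean)*np.array([-np.sin(np.radians(9.5)),np.cos(np.radians(9.5)),0]))*rot(tooly_yaw,0)
for yaw in(9.5,99.5,-80.5):
  for lean in(0,10,20):
    rt=lr(yaw,lean)
    for bk in(60,-30):
        c_,e,q=ik(P,S,tub(1-.73*bk,-147,161+.68*bk),rt,np.array(s["qpos"]),n=5,marg=.02);print("knuckle",yaw,lean,bk,round(e,2),q.round(2))
for yaw in(99.5,-80.5):
  for lean in(0,10,20):
    for ang in(0,.4,.9,1.326):
        t=np.radians(76)-ang;b=np.array([86-216*np.cos(t)+3*np.sin(t),0,122+216*np.sin(t)+3*np.cos(t)])
        rt=lr(yaw,lean);c_,e,q=ik(P,S,tub(*b)+19*rt.apply([0,0,1]),rt,np.array(s["qpos"]),n=5,marg=.02);print("bar",yaw,lean,ang,b.round(0),round(e,2),q.round(2))
```

```text
knuckle 9.5 0 60 0.0 [-0.26  0.69  0.68  1.68 -0.51  0.96 -0.8 ]
knuckle 9.5 0 -30 0.0 [-0.24  0.84  0.64  1.55 -0.57  0.95 -0.82]
knuckle 9.5 10 60 0.0 [-0.21  0.59  0.6   1.85 -0.63  0.73 -0.65]
knuckle 9.5 10 -30 0.0 [-0.18  0.74  0.54  1.73 -0.7   0.69 -0.67]
knuckle 9.5 20 60 0.0 [-0.06  0.51  0.43  2.01 -0.86  0.49 -0.38]
knuckle 9.5 20 -30 0.0 [ 0.02  0.66  0.25  1.9  -0.84  0.39 -0.46]
knuckle 99.5 0 60 0.0 [ 0.01  0.61  0.21  1.68 -0.16  0.87  0.45]
knuckle 99.5 0 -30 0.0 [ 0.01  0.76  0.17  1.55 -0.16  0.85  0.41]
knuckle 99.5 10 60 0.0 [ 0.14  0.53  0.06  1.85 -0.17  0.61  0.5 ]
knuckle 99.5 10 -30 0.0 [ 0.15  0.69 -0.01  1.73 -0.1   0.56  0.39]
knuckle 99.5 20 60 0.0 [ 0.43  0.49 -0.28  2.01 -0.02  0.33  0.39]
knuckle 99.5 20 -30 0.0 [ 0.36  0.66 -0.27  1.9   0.14  0.27  0.2 ]
knuckle -80.5 0 60 0.0 [-0.45  0.85  1.1   1.68 -0.82  1.15 -2.09]
knuckle -80.5 0 -30 0.0 [-0.39  0.97  1.01  1.55 -0.88  1.13 -2.16]
knuckle -80.5 10 60 0.0 [-0.44  0.75  1.05  1.85 -0.96  0.95 -1.93]
knuckle -80.5 10 -30 0.0 [-0.38  0.88  0.95  1.73 -1.04  0.92 -1.97]
knuckle -80.5 20 60 0.0 [-0.
[... 1394 characters left out ...]
  1.04  2.08 -1.03  0.86 -2.01]
bar -80.5 10 0 [ 37.   0. 332.] 0.0 [-0.75  0.73  1.2   1.59 -0.82  1.19 -2.39]
bar -80.5 10 0.4 [-41.   0. 296.] 0.0 [-0.84  0.68  1.26  1.84 -0.86  1.06 -2.24]
bar -80.5 10 0.9 [-109.    0.  214.] 0.0 [-0.81  0.67  1.16  2.11 -1.02  0.83 -2.01]
bar -80.5 10 1.326 [-130.    0.  125.] 0.0 [-0.4   0.61  0.49  2.24 -1.08  0.35 -1.96]
bar -80.5 20 0 [ 37.   0. 332.] 0.0 [-0.8   0.64  1.18  1.76 -0.94  0.96 -2.26]
bar -80.5 20 0.4 [-41.   0. 296.] 0.0 [-0.86  0.58  1.21  2.   -1.01  0.82 -2.09]
bar -80.5 20 0.9 [-109.    0.  214.] 0.0 [-0.46  0.42  0.56  2.27 -1.08  0.33 -1.95]
bar -80.5 20 1.326 [-130.    0.  125.] 3.28 [-0.25  0.55  0.3   2.26 -1.08  0.25 -1.94]
```

```bash
cat >> kin.py <<'E'
def lr(tooly_yaw,lean): return R.from_rotvec(np.radians(-lean)*np.array([-np.sin(np.radians(9.5)),np.cos(np.radians(9.5)),0]))*rot(tooly_yaw,0)
E
python3 - <<'E'
from kin import *
plan(tub(1-.73*60,-147,161+.68*60),lr(99.5,10))
E
```

```text
min 15.83 n 16 total [ -5.04 -15.45 133.53] [ 0.0928  0.0906 -0.014 ] row [-0.32, -0.97, 8.35] [0.0058, 0.0057, -0.0009]
```

Emit:
move_arm:
  steps:
    - [-0.32, -0.97, 8.35, 0.004, 0.004, 0.005, 0.05]
    - [-0.32, -0.97, 8.35, 0.004, 0.004, 0.005, 0.0]
    - [-0.32, -0.97, 8.35, 0.004, 0.004, 0.005, 0.0]
    - [-0.32, -0.97, 8.35, 0.004, 0.004, 0.005, 0.0]
    - [-0.32, -0.97, 8.35, 0.004, 0.004, 0, 0.0]

```text
clock: 18.7
eef_pos: [522.4, -183.1, 236.6]
tool_rot: [3.132, 0.053, 0.141]
force: [-0.6, 0.2, -0.3]
width: -0.2
gripper_force: 0.0
```

Emit:
move_arm:
  steps:
    - [-0.32, -0.97, 8.35, 0.004, 0.004, 0, 0.0]
    - [-0.32, -0.97, 8.35, 0.004, 0.004, 0, 0.0]
    - [-0.32, -0.97, 8.35, 0.004, 0.004, 0, 0.0]
    - [-0.32, -0.97, 8.35, 0.004, 0.004, 0, 0.0]
    - [-0.32, -0.97, 8.35, 0.004, 0.004, 0, 0.0]

```text
clock: 19.2
eef_pos: [541.9, -162.9, 236.1]
tool_rot: [3.069, -0.006, 0.869]
force: [-0.2, -0.5, 0.4]
width: 0.2
gripper_force: 0.0
```

Emit:
move_arm:
  steps:
    - [-0.32, -0.97, 8.35, 0.004, 0.004, 0, 0.0]
    - [-0.32, -0.97, 8.35, 0.004, 0.004, 0, 0.0]
    - [-0.32, -0.97, 8.35, 0.004, 0.004, 0, 0.0]
    - [-0.32, -0.97, 8.35, 0.004, 0.004, 0, 0.0]
    - [-0.32, -0.97, 8.35, 0.004, 0.004, 0, 0.0]

```text
clock: 19.7
eef_pos: [561.7, -143.0, 236.1]
tool_rot: [2.982, -0.007, 1.598]
force: [0.3, -0.3, 0.0]
width: 0.1
gripper_force: 0.0
```

Run:
```python
from kin import *
st()
plan(tub(1-.73*40,-147,161+.68*40),lr(99.5,10),5)
for cam in("scene","top","scene","top"):
    eyes.get_image(cam)
    for r in finder.pinpoint(cam,"stay_knuckle")[:2]: q=w(cam,r["location"]);print(cam,round(r["confidence"],2),q.round(1))
```

```text
{'clock': 19.7, 'qpos': [0.061, 0.462, 0.244, 1.864, -0.255, 0.692, 0.485], 'eef_pos': [561.748, -143.002, 236.102], 'tool_rot': [2.982, -0.007, 1.598], 'force': [0.279, -0.307, 0.001], 'width': 0.112, 'gripper_force': 0.0}
min 1.53 n 5 total [-0.33 -0.87  7.93] [ 0.0472  0.0329 -0.0479] row [-0.07, -0.17, 1.59] [0.0094, 0.0066, -0.0096]
scene 0.75 [ 645.4 -100.8  155.3]
scene 0.48 [644.9  48.1 330.8]
scene 0.73 [ 644.2 -101.9  153.7]
```

Emit:
move_arm:
  steps:
    - [-0.07, -0.17, 1.6, 0.0096, 0.0066, -0.0096, 0.0]
    - [-0.07, -0.17, 1.6, 0.0096, 0.0066, -0.0096, 0.0]
    - [-0.07, -0.17, 1.6, 0.0096, 0.0066, -0.0096, 0.0]
    - [-0.07, -0.17, 1.6, 0.0096, 0.0066, -0.0096, 0.0]
    - [-0.07, -0.17, 1.6, 0.0096, 0.0066, -0.0096, 0.0]

```text
clock: 20.6
eef_pos: [610.6, -109.2, 186.7]
tool_rot: [2.968, -0.001, 1.735]
force: [0.1, 0.3, 0.8]
width: -0.3
gripper_force: 0.0
```

Emit:
move_arm:
  steps:
    - [0, 0, 0, 0.0058, 0.001, -0.0055, 0.0]
    - [0, 0, 0, 0.0058, 0.001, -0.0055, 0.0]
    - [0, 0, 0, 0.0058, 0.001, -0.0055, 0.0]
    - [0, 0, 0, 0.0058, 0.001, -0.0055, 0.0]
    - [0, 0, 0, 0, 0, 0, 0.0]

```text
clock: 21.1
eef_pos: [633.5, -106.0, 165.3]
tool_rot: [2.968, -0.0, 1.732]
force: [-0.6, 0.0, 0.7]
width: -0.0
gripper_force: 0.0
```

Emit:
move_arm:
  steps:
    - [0, 0, 0, 0.0036, 0.0006, -0.0034, 0.0]
    - [0, 0, 0, 0.0036, 0.0006, -0.0034, 0.0]
    - [0, 0, 0, 0.0036, 0.0006, -0.0034, 0.0]

```text
clock: 21.4
eef_pos: [644.7, -104.5, 156.4]
tool_rot: [2.966, 0.0, 1.732]
force: [0.2, -0.2, 3.2]
width: -0.1
gripper_force: 1.7
```

Emit:
move_arm:
  steps:
    - [0, 0, 0, 0.0036, 0.0006, -0.0034, 0.0]
    - [0, 0, 0, 0.0036, 0.0006, -0.0034, 0.0]

```text
clock: 21.6
eef_pos: [652.3, -103.1, 149.5]
tool_rot: [2.966, 0.0, 1.732]
force: [0.3, -0.0, 4.0]
width: 0.0
gripper_force: 1.8
```

Emit:
move_arm:
  steps:
    - [0, 0, 0, 0.0036, 0.0006, -0.0034, 0.0]
    - [0, 0, 0, 0.0036, 0.0006, -0.0034, 0.0]

```text
clock: 21.8
eef_pos: [658.8, -102.0, 142.1]
tool_rot: [2.967, 0.0, 1.732]
force: [-0.1, 0.3, 3.1]
width: 0.4
gripper_force: 1.4
```

Run:
```python
from kin import *
st()
for cam in("scene","top"):
    eyes.get_image(cam)
    for n in("stay_knuckle","hood_bar"):
        for r in finder.pinpoint(cam,n)[:1]: q=w(cam,r["location"]);print(cam,n,round(r["confidence"],2),q.round(1))
```

```text
{'clock': 21.8, 'qpos': [0.04, 0.688, 0.159, 1.728, -0.284, 0.583, 0.542], 'eef_pos': [658.843, -101.951, 142.109], 'tool_rot': [2.967, 0.0, 1.732], 'force': [-0.135, 0.271, 3.061], 'width': 0.44, 'gripper_force': 1.42}
scene stay_knuckle 0.49 [662.8 -96.2 137.1]
scene hood_bar 0.79 [634.6  43.2 330.3]
top hood_bar 0.84 [627.7  43.7 326.4]
```

Emit:
move_arm:
  steps:
    - [0, 0, 0, 0.0036, 0.0006, -0.0034, 0.0]
    - [0, 0, 0, -0.008, -0.0013, 0.01, 0.0]
    - [0, 0, 0, -0.02, -0.0033, 0.02, 0.0]
    - [0, 0, 0, -0.03, -0.005, 0.03, 0.0]
    - [0, 0, 0, -0.03, -0.005, 0.03, 0.0]

```text
clock: 22.6
eef_pos: [572.2, -116.1, 229.7]
tool_rot: [2.969, -0.0, 1.732]
force: [-0.4, 0.2, 0.9]
width: 0.5
gripper_force: 0.0
```

Run:
```python
from kin import *
st()
for cam in("scene","top","scene","top"):
    im,d=eyes.get_image(cam)
    for n in("stay_knuckle","hood_bar"):
        for r in finder.pinpoint(cam,n)[:1]: q=w(cam,r["location"]);print(cam,n,round(r["confidence"],2),q.round(1))
    c=cloud(cam,d);a=np.radians(9.5);X=c[...,0]-612.5;Y=c[...,1]-39.5;tx=X*np.cos(a)+Y*np.sin(a);ty=-X*np.sin(a)+Y*np.cos(a);tz=c[...,2]
    k=(abs(ty)<50)&(tx>-40)&(tx<60)&(tz>318)&(tz<345);print("bar",k.sum(),[np.percentile(v[k],[3,50,97]).round(1) for v in(tx,ty,tz)])
```

```text
{'clock': 22.6, 'qpos': [0.056, 0.469, 0.191, 1.868, -0.245, 0.665, 0.563], 'eef_pos': [572.202, -116.111, 229.75], 'tool_rot': [2.969, -0.0, 1.732], 'force': [-0.429, 0.237, 0.871], 'width': 0.489, 'gripper_force': 0.0}
scene stay_knuckle 0.45 [669.6 -96.2 134.2]
scene hood_bar 0.72 [621.4  44.1 323.3]
bar 127 [array([ 1.5,  5.9, 11.4]), array([-47.2,  -2.2,  45.1]), array([322.9, 328.8, 333.4])]
top hood_bar 0.76 [620.6  42.  321.5]
bar 127 [array([ 2.9,  6.6, 12.9]), array([-46. ,  -0.9,  46.5]), array([323.3, 328.8, 334.1])]
scene stay_knuckle 0.6 [666.3 -97.5 133.8]
scene hood_bar 0.57 [620.9  42.1 324.9]
bar 129 [array([ 1.5,  6. , 12.1]), array([-47. ,  -1.2,  46.6]), array([323.1, 328.9, 333.4])]
top hood_bar 0.71 [620.1  44.8 322. ]
bar 126 [array([ 2.5,  6.5, 12.9]), array([-46.8,  -0.5,  46.3]), array([323.7, 328.7, 333.8])]
```

Run:
```python
from kin import *
s=dict(telemetry.read_state());rt=lr(99.5,0)
for pos,n in((tub(-30,-60,390),None),(tub(7,0,380),None),(tub(7,0,305),4)):
    plan(pos,rt,n,s=s);s["eef_pos"]=pos;s["tool_rot"]=rt.as_euler('xyz');print(pos.round(1))
```

```text
min 3.81 n 4 total [-1.64  9.74  0.25] [0.0189 0.0911 0.162 ] row [-0.41, 2.44, 0.06] [0.0047, 0.0228, 0.0405]
[592.8 -24.6 390. ]
min 1.45 n 2 total [0. 0. 0.] [ 0.0266  0.0653 -0.01  ] row [0.0, 0.0, 0.0] [0.0133, 0.0326, -0.005]
[619.4  40.7 380. ]
min 1.53 n 4 total [0. 0. 0.] [ 0.     0.    -0.075] row [0.0, 0.0, 0.0] [0.0, 0.0, -0.0188]
[619.4  40.7 305. ]
```

Emit:
move_arm:
  steps:
    - [-0.41, 2.44, 0.06, 0.0047, 0.0228, 0.0405, 0.04]
    - [-0.41, 2.44, 0.06, 0.0047, 0.0228, 0.0405, 0.04]
    - [-0.41, 2.44, 0.06, 0.0047, 0.0228, 0.0405, 0.04]
    - [-0.41, 2.44, 0.06, 0.0047, 0.0228, 0.0405, 0.04]
    - [0, 0, 0, 0.0133, 0.0326, -0.002, 0.04]

```text
clock: 23.7
eef_pos: [609.4, 7.3, 395.0]
tool_rot: [3.13, 0.003, 1.734]
force: [0.8, -0.2, -0.6]
width: 40.0
gripper_force: 0.0
```

Emit:
move_arm:
  steps:
    - [0, 0, 0, 0.0133, 0.0326, -0.002, 0.04]
    - [0, 0, 0, 0, 0, 0, 0.04]
    - [0, 0, 0, 0, 0, 0, 0.04]

```text
clock: 24.0
eef_pos: [619.2, 41.3, 385.8]
tool_rot: [-3.141, 0.001, 1.738]
force: [0.6, -1.4, -0.1]
width: 40.1
gripper_force: 0.0
```

Run:
```python
from kin import *
s=st();plan(tub(7,0,305),lr(99.5,0),4)
c=[w("scene",r["location"]) for _ in [eyes.get_image("scene")] for r in finder.pinpoint("scene","hood_bar")[:1]];print(c)
```

```text
{'clock': 24.0, 'qpos': [-0.266, 0.475, 0.257, 1.374, -0.12, 1.308, 0.162], 'eef_pos': [619.17, 41.306, 385.8], 'tool_rot': [-3.141, 0.001, 1.738], 'force': [0.557, -1.354, -0.098], 'width': 40.065, 'gripper_force': 0.0}
min 1.65 n 4 total [ 0.05 -0.04 -0.09] [ 0.0002 -0.0007 -0.0808] row [0.01, -0.01, -0.02] [0.0001, -0.0002, -0.0202]
[array([622.60188395,  42.78617849, 322.48824603])]
```

Emit:
move_arm:
  steps:
    - [0, 0, 0, 0.0003, 0, -0.025, 0.04]
    - [0, 0, 0, 0, 0, -0.025, 0.04]
    - [0, 0, 0, 0, 0, -0.018, 0.04]
    - [0, 0, 0, 0, 0, -0.012, 0.04]
    - [0, 0, 0, 0, 0, 0, 0.04]

```text
clock: 24.6
eef_pos: [618.5, 39.3, 305.4]
tool_rot: [-3.139, 0.001, 1.734]
force: [-0.4, 0.0, 0.2]
width: 40.3
gripper_force: 0.0
```

Emit:
move_arm:
  steps:
    - [0, 0, 0, 0, 0, 0, 0.0]
    - [0, 0, 0, 0, 0, 0, 0.0]
    - [0, 0, 0, 0, 0, 0, 0.0]
    - [0, 0, 0, 0, 0, 0, 0.0]
    - [0, 0, 0, 0, 0, 0, 0.0]

```text
clock: 25.1
eef_pos: [620.0, 40.0, 308.1]
tool_rot: [3.139, 0.001, 1.736]
force: [-1.8, -1.1, 5.7]
width: 9.1
gripper_force: 58.8
```

```bash
cat >> kin.py <<'E'
def hoodplan(targets,s=None):
    s=s or telemetry.read_state();rt=R.from_euler('xyz',s["tool_rot"]);g=s["eef_pos"]-19*rt.apply([0,0,1])
    a=np.radians(9.5);d=g[:2]-np.array([612.5,39.5]);t=np.array([d@[np.cos(a),np.sin(a)],d@[-np.sin(a),np.cos(a)],g[2]])
    v=np.array([t[0]-86,t[2]-122]);r=np.hypot(*v);th=np.arctan2(v[1],-v[0]);print("grip tub",t.round(1),"r",r.round(1),"ang",np.degrees(th).round(2))
    cur=np.array(g)
    for k,(T,rr) in enumerate(targets):
        T=np.radians(T);p=tub(86-rr*np.cos(T),0,122+rr*np.sin(T));print(np.degrees(T).round(1),((p-cur)/1000).round(4).tolist());cur=p
E
python3 - <<'E'
from kin import *
s=st();hoodplan([(t,216.0) for t in(66,62,57,52,47,42,37,32,27,22,18,14,11,8,6,4.5,3.2,2.2,1.4,.8)])
E
```

```text
{'clock': 25.1, 'qpos': [-0.26, 0.524, 0.246, 1.508, -0.135, 1.123, 0.177], 'eef_pos': [620.03, 40.048, 308.065], 'tool_rot': [3.139, 0.001, 1.736], 'force': [-1.802, -1.086, 5.716], 'width': 9.105, 'gripper_force': 58.817}
grip tub [  7.5  -0.7 327.1] r 219.6 ang 69.04
66.0 [-0.0093, -0.0009, -0.0077]
62.0 [-0.0134, -0.0022, -0.0066]
57.0 [-0.016, -0.0027, -0.0096]
52.0 [-0.0151, -0.0025, -0.0109]
47.0 [-0.0141, -0.0024, -0.0122]
42.0 [-0.013, -0.0022, -0.0134]
37.0 [-0.0118, -0.002, -0.0145]
32.0 [-0.0105, -0.0018, -0.0155]
27.0 [-0.0092, -0.0015, -0.0164]
22.0 [-0.0077, -0.0013, -0.0171]
18.0 [-0.0051, -0.0009, -0.0142]
14.0 [-0.0041, -0.0007, -0.0145]
11.0 [-0.0024, -0.0004, -0.011]
8.0 [-0.0018, -0.0003, -0.0112]
6.0 [-0.0009, -0.0002, -0.0075]
4.5 [-0.0005, -0.0001, -0.0056]
3.2 [-0.0003, -0.0001, -0.0049]
2.2 [-0.0002, -0.0, -0.0038]
1.4 [-0.0001, -0.0, -0.003]
0.8 [-0.0, -0.0, -0.0023]
```

Emit:
move_arm:
  steps:
    - [0, 0, 0, -0.0085, -0.0014, -0.0045, 0.0]
    - [0, 0, 0, -0.0134, -0.0022, -0.0066, 0.0]
    - [0, 0, 0, -0.016, -0.0027, -0.0096, 0.0]
    - [0, 0, 0, -0.0151, -0.0025, -0.0109, 0.0]
    - [0, 0, 0, -0.0141, -0.0024, -0.0122, 0.0]

```text
clock: 25.6
eef_pos: [552.0, 27.9, 263.8]
tool_rot: [3.139, 0.002, 1.736]
force: [-0.4, -3.2, 1.6]
width: 8.9
gripper_force: 61.3
```

Run:
```python
from kin import *
s=st();hoodplan([(t,218.0) for t in(42,37,32,27,22)])
```

```text
{'clock': 25.6, 'qpos': [-0.267, 0.459, 0.243, 1.759, -0.131, 0.937, 0.194], 'eef_pos': [552.026, 27.942, 263.799], 'tool_rot': [3.139, 0.002, 1.736], 'force': [-0.444, -3.196, 1.551], 'width': 8.876, 'gripper_force': 61.317}
grip tub [-61.6  -1.4 282.8] r 218.3 ang 47.45
42.0 [-0.0144, -0.001, -0.0149]
37.0 [-0.0119, -0.002, -0.0147]
32.0 [-0.0106, -0.0018, -0.0157]
27.0 [-0.0092, -0.0015, -0.0166]
22.0 [-0.0078, -0.0013, -0.0173]
```

Emit:
move_arm:
  steps:
    - [0, 0, 0, -0.0135, -0.0016, -0.0142, 0.0]
    - [0, 0, 0, -0.0119, -0.002, -0.0147, 0.0]
    - [0, 0, 0, -0.0106, -0.0018, -0.0157, 0.0]
    - [0, 0, 0, -0.0092, -0.0015, -0.0166, 0.0]
    - [0, 0, 0, -0.0078, -0.0013, -0.0173, 0.0]

```text
clock: 26.1
eef_pos: [499.0, 18.5, 184.3]
tool_rot: [3.14, 0.003, 1.735]
force: [1.4, -5.8, -1.4]
width: 8.7
gripper_force: 64.7
```

Run:
```python
from kin import *
s=st();hoodplan([(t,217.0) for t in(18,14,11,8.5,6.5)])
```

```text
{'clock': 26.1, 'qpos': [-0.248, 0.49, 0.218, 1.988, -0.158, 0.678, 0.233], 'eef_pos': [498.951, 18.479, 184.278], 'tool_rot': [3.14, 0.003, 1.735], 'force': [1.39, -5.771, -1.384], 'width': 8.66, 'gripper_force': 64.68}
grip tub [-115.5   -1.9  203.3] r 217.3 ang 21.97
18.0 [-0.0051, 0.0011, -0.0142]
14.0 [-0.0041, -0.0007, -0.0146]
11.0 [-0.0024, -0.0004, -0.0111]
8.5 [-0.0016, -0.0003, -0.0093]
6.5 [-0.001, -0.0002, -0.0075]
```

Emit:
move_arm:
  steps:
    - [0, 0, 0, -0.0051, 0.0008, -0.0142, 0.0]
    - [0, 0, 0, -0.0041, -0.0003, -0.0146, 0.0]
    - [0, 0, 0, -0.0024, -0.0002, -0.0111, 0.0]
    - [0, 0, 0, -0.0016, -0.0002, -0.0093, 0.0]
    - [0, 0, 0, -0.001, -0.0002, -0.0075, 0.0]

```text
clock: 26.6
eef_pos: [484.6, 16.0, 127.2]
tool_rot: [-3.141, 0.006, 1.733]
force: [-2.0, -12.5, -0.7]
width: 8.6
gripper_force: 66.8
```

Run:
```python
from kin import *
s=st();hoodplan([(t,217.0) for t in(5,4,3,2,1,.3)])
```

```text
{'clock': 26.6, 'qpos': [-0.222, 0.568, 0.185, 2.073, -0.19, 0.516, 0.262], 'eef_pos': [484.573, 16.012, 127.171], 'tool_rot': [-3.141, 0.006, 1.733], 'force': [-2.005, -12.499, -0.734], 'width': 8.583, 'gripper_force': 66.839}
grip tub [-130.    -1.9  146.2] r 217.4 ang 6.38
5.0 [-0.0005, 0.0019, -0.0053]
4.0 [-0.0003, -0.0, -0.0038]
3.0 [-0.0002, -0.0, -0.0038]
2.0 [-0.0002, -0.0, -0.0038]
1.0 [-0.0001, -0.0, -0.0038]
0.3 [-0.0, -0.0, -0.0027]
```

Emit:
move_arm:
  steps:
    - [0, 0, 0, -0.0004, -0.0015, -0.005, 0.0]
    - [0, 0, 0, -0.0003, -0.0015, -0.004, 0.0]
    - [0, 0, 0, -0.0002, -0.001, -0.004, 0.0]
    - [0, 0, 0, -0.0002, 0, -0.0035, 0.0]
    - [0, 0, 0, 0, 0, -0.002, 0.0]

```text
clock: 27.1
eef_pos: [483.3, 15.7, 108.9]
tool_rot: [-3.141, 0.001, 1.735]
force: [-3.6, -6.1, 0.8]
width: 8.7
gripper_force: 66.9
```

Run:
```python
from kin import *
s=st();hoodplan([(t,217.0) for t in(1,.3)])
```

```text
{'clock': 27.1, 'qpos': [-0.205, 0.598, 0.165, 2.089, -0.203, 0.47, 0.278], 'eef_pos': [483.265, 15.745, 108.921], 'tool_rot': [-3.141, 0.001, 1.735], 'force': [-3.562, -6.147, 0.758], 'width': 8.704, 'gripper_force': 66.854}
grip tub [-131.4   -2.1  127.9] r 217.4 ang 1.56
1.0 [0.0001, 0.0021, -0.0021]
0.3 [-0.0, -0.0, -0.0027]
```

Emit:
move_arm:
  steps:
    - [0, 0, 0, 0, -0.0008, -0.0015, 0.0]
    - [0, 0, 0, 0, -0.0007, -0.0015, 0.0]
    - [0, 0, 0, 0, 0, 0, 0.0]

```text
clock: 27.4
eef_pos: [483.2, 15.7, 106.0]
tool_rot: [-3.141, -0.0, 1.736]
force: [-5.0, -1.8, -0.9]
width: 8.7
gripper_force: 66.7
```

Emit:
move_arm:
  steps:
    - [0, 0, 0, 0, 0, -0.0015, 0.0]
    - [0, 0, 0, 0, 0, -0.0015, 0.0]
    - [0, 0, 0, 0, 0, 0, 0.0]

```text
clock: 27.7
eef_pos: [483.0, 15.6, 103.1]
tool_rot: [-3.14, -0.0, 1.736]
force: [-4.8, -1.9, 1.4]
width: 8.8
gripper_force: 68.1
```

Emit:
move_arm:
  steps:
    - [0, 0, 0, 0, 0, -0.0015, 0.0]
    - [0, 0, 0, 0, 0, -0.0015, 0.0]
    - [0, 0, 0, 0, 0, 0, 0.0]

```text
clock: 28.0
eef_pos: [483.1, 15.6, 102.8]
tool_rot: [-3.142, -0.001, 1.736]
force: [-10.9, -1.5, 31.2]
width: 9.0
gripper_force: 71.1
```

Run:
```python
from kin import *
st()
for cam in("scene","top"):
    im,d=eyes.get_image(cam);c=cloud(cam,d);a=np.radians(9.5);X=c[...,0]-612.5;Y=c[...,1]-39.5;tx=X*np.cos(a)+Y*np.sin(a);ty=-X*np.sin(a)+Y*np.cos(a);tz=c[...,2]
    k=(abs(ty)<95)&(tx>-85)&(tx<75)&(tz>90)&(tz<170);A=np.c_[tx[k],np.ones(k.sum())]
    med_=np.median(tz[k]);k2=k&(abs(tz-med_)<12);print(cam,k2.sum(),"z vs tub x fit",np.polyfit(tx[k2],tz[k2],1).round(4),"median",med_.round(1))
    for t0 in(-80,-40,0,40,70):
        kk=k2&(abs(tx-t0)<8)
        if kk.sum()>3: print(t0,np.median(tz[kk]).round(1))
    for n in("hood_bar","stay_knuckle"):
        for r in finder.pinpoint(cam,n)[:1]: q=w(cam,r["location"]);print(cam,n,round(r["confidence"],2),q.round(1))
```

```text
{'clock': 28.0, 'qpos': [-0.197, 0.609, 0.157, 2.093, -0.208, 0.454, 0.284], 'eef_pos': [483.065, 15.625, 102.764], 'tool_rot': [-3.142, -0.001, 1.736], 'force': [-10.933, -1.55, 31.232], 'width': 9.038, 'gripper_force': 71.089}
scene 888 z vs tub x fit [3.120000e-02 1.391509e+02] median 140.6
-80 132.0
-40 141.4
0 141.5
40 141.3
70 131.4
scene hood_bar 0.86 [484.7  17.8 122.8]
scene stay_knuckle 0.55 [663.  -98.8  52.1]
top 1655 z vs tub x fit [-8.10000e-03  1.36574e+02] median 137.4
-80 130.2
-40 138.4
0 138.9
40 138.4
70 129.7
top stay_knuckle 0.56 [659.1 -95.3  52.3]
```

Emit:
move_arm:
  steps:
    - [0, 0, 0, 0, 0, 0.002, 0.0]
    - [0, 0, 0, 0, 0, 0, 0.028]
    - [0, 0, 0, 0, 0, 0, 0.028]
    - [0, 0, 0, 0, 0, 0, 0.028]
    - [0, 0, 0, 0, 0, 0, 0.028]

```text
clock: 28.8
eef_pos: [484.9, 15.8, 102.3]
tool_rot: [3.14, 0.0, 1.736]
force: [-0.6, -0.0, 0.1]
width: 28.0
gripper_force: 0.0
```

Emit:
move_arm:
  steps:
    - [0, 0, 0, 0, 0, 0.01, 0.028]
    - [0, 0, 0, 0, 0, 0.03, 0.028]
    - [0, 0, 0, 0, 0, 0.04, 0.028]
    - [0, 0, 0, 0, 0, 0.04, 0.028]
    - [0, 0, 0, 0, 0, 0.04, 0.028]

```text
clock: 29.3
eef_pos: [483.9, 15.4, 264.6]
tool_rot: [3.14, 0.0, 1.736]
force: [1.7, -0.1, -0.3]
width: 28.0
gripper_force: 0.0
```

Run:
```python
from kin import *
st()
for cam in("scene","top"):
    im,d=eyes.get_image(cam);c=cloud(cam,d);a=np.radians(9.5);X=c[...,0]-612.5;Y=c[...,1]-39.5;tx=X*np.cos(a)+Y*np.sin(a);ty=-X*np.sin(a)+Y*np.cos(a);tz=c[...,2]
    k2=(abs(ty)<95)&(tx>-70)&(tx<75)&(tz>120)&(tz<150)
    for t0 in(-80,-40,0,40,70):
        kk=k2&(abs(tx-t0)<8)
        if kk.sum()>3: print(t0,np.median(tz[kk]).round(1))
    x,y,z=trayc(c)
    for a0 in(-8,22,37,52,82):
        k=(abs(y)<45)&(abs(x-a0)<7)&(z>3)&(z<40)
        if k.sum()>5: print("scoop/tray",a0,np.median(z[k]).round(1))
    for n in("hood_bar","media_0","battery_spare","wrench_2","scoop_lip"):
        for r in finder.pinpoint(cam,n)[:8]: q=w(cam,r["location"]);print(cam,n,round(r["confidence"],2),q.round(0))
```

```text
{'clock': 29.3, 'qpos': [-0.279, 0.358, 0.256, 1.93, -0.116, 0.867, 0.202], 'eef_pos': [483.936, 15.357, 264.603], 'tool_rot': [3.14, 0.0, 1.736], 'force': [1.718, -0.121, -0.258], 'width': 28.02, 'gripper_force': 0.0}
-40 141.2
0 141.2
40 141.4
70 131.6
scoop/tray -8 16.6
scoop/tray 22 16.6
scoop/tray 37 16.8
scoop/tray 52 13.8
scoop/tray 82 13.7
scene hood_bar 0.85 [484.  17. 128.]
scene media_0 0.79 [ 357. -264.   14.]
scene battery_spare 0.66 [ 430. -115.    1.]
scene wrench_2 0.92 [ 332. -499.    3.]
scene scoop_lip 0.64 [ 636. -293.   13.]
-40 138.6
0 139.1
40 138.5
70 129.2
scoop/tray -8 13.9
scoop/tray 22 14.3
scoop/tray 37 13.7
scoop/tray 52 10.4
scoop/tray 82 10.8
top media_0 0.64 [ 277. -327.   17.]
top media_0 0.56 [ 358. -264.   19.]
top battery_spare 0.66 [ 430. -114.   -2.]
top wrench_2 0.43 [ 328. -501.   -5.]
top scoop_lip 0.75 [ 640. -293.   13.]
```

Emit:
move_arm:
  steps:
    - [0, 0, 0, 0, 0, 0, 0.028]
    - [0, 0, 0, 0, 0, 0, 0.028]

```text
clock: 30.1
eef_pos: [484.1, 15.4, 262.1]
tool_rot: [3.141, 0.0, 1.736]
force: [-0.2, 1.1, -0.9]
width: 28.1
gripper_force: 0.0
```

```bash
python3 -c "
from cell import ctrl
print(ctrl.finish_job())"
```

```text
the job is handed in; nothing more can be done
None
```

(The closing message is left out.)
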